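# Load the tea caddies onto the rail feeder

## Robot

A 6-joint arm with a two-finger parallel gripper is mounted at the origin on the work surface. World frame = base frame: x ahead of the robot, y to its left, z up, the work surface at z = 0. Lengths are in m, angles in rad, forces in N, time in s.
With the tool pointing down it reaches from about 0.275 to 0.825 m from the base axis. Payload 5.2 kg.
Tool frame: the origin (TCP) lies on the centre line of the jaws, within the pads' length; the fingertips stand 22 mm ahead of it and the grasp point (between the pads) lies 3 mm ahead of it; z points along the fingers, y is the line along which they close (so a half turn about z gives the same grasp; the last joint's range is limited). The gripper opens to 93 mm and grips with 3 to 60 N. Pads are 15 mm wide; open, the fingers measure 128 mm over their backs; the gripper's body (75 mm by 188 mm) begins 65 mm behind the grasp point.
Start: joints at [-0.203, 0.259, 1.535, -0, 1.348, -0.203], TCP at [0.55, 0, 0.212] pointing down, gripper open.
Joint ranges: [-3.14, 3.14], [-0.91, 2.08], [0.19, 2.58], [-1.22, 4.36], [0.22, 2.71], [-3.12, 3.12]. Speed limits (rad/s): [2.57, 2.57, 3.14, 3.14, 3.14, 3.14].

## Interface

Orientations are given as [roll, pitch, yaw] about the fixed x, y, z axes, in that order (R = Rz(yaw) Ry(pitch) Rx(roll)).
In Python, from rig import ctrl gives the robot as it stands.
- The arm moves only by the tool play_rows, never from a script. Its argument "plan" is a list of rows, each a list of 4 numbers: the shift along the tool's x, y, z in mm, then the turn about the tool's z in degrees. In form: [[x, y, z, turn], ...]. A call has 1 to 12 rows; each row shifts and turns the commanded pose from where the row before left it, along the tool's axes as they then stand; what a row does not reach is not made up. A row lasts 1/10 s, in which the tool goes at most 50 mm and 8.59 degrees, less where a joint would pass 70% of its speed; a pose out of reach is approached as far as the arm can. A call is refused whole if a number of a shift passes 50 or a number of a turn 8.59, either way. A call with a gripper value outside its range is refused whole. "fingers" is the closure, from 0 (fully open) to 1 (shut), set as the call begins (left out, the last holds). The fingers move at their own pace and stop on an object; "force" is the grip in N (left out, the last holds). Time passes only in rows, so rows that do not move let the fingers close. It gives the time, the measured TCP pose, the force, the opening and the grip force at its end, in the units of the state.
- ctrl.state(): the state, without advancing time (a new reading comes with each control period).
- ctrl.snapshot(name): name is "scene" or "side" or "wrist"; returns a dict with "pixels" (384x512x3 uint8, red, green, blue), "fx", "fy", "cx", "cy" (pixels), "extrinsics" (4x4, takes a point from world to camera coordinates). Camera axes: x right, y down, z forward; pixel columns grow to the right and rows downward; lengths in m; the calibration is good to about 2 mm. The wrist camera is an equidistant fisheye: a pixel r from the principal point sees the ray r / f radians off the axis. A picture is of the moment at which its call begins. There is no depth.
- ctrl.finish_job(): hands the job in; it is judged then, once.
The state is a dict: "clock": time; "q": joint angles; "joint_velocities": joint speeds; "joint_torque": joint torques, N m; "tool_pos": TCP position; "ee_rot": TCP orientation; "contact_force": force on the tool from outside, world axes, zero at the start; "moment": the same for the moment, N m; "finger_gap": finger opening in m; "grasp_force": force on a finger pad.
Only numpy, scipy, OpenCV 4.12 (cv2) and the standard library are available. Lean on these libraries where they do the work, as an engineer would, in place of code of your own. Each camera call takes 0.05 s, during which the arm holds its last target. There are 200 camera calls.

## Task

Load all the tea caddies standing about the cabinet onto the rail feeder: one at a time, stand a caddy in the loading bay with its lid handle pointing straight at the back fence, swing the sprung advance lever right to its stop so that the caddy is pushed onto the rail, and let the lever spring back home before the next. Caddies get onto the rail only by way of the bay and the lever, never lifted onto it or off it by hand. Finish with every caddy upright in one closed-up row that starts where the rail begins, nudged square and flush against the back fence, with the lever home; do not knock over the sugar jar or the egg timer.

Things in the scene. Friction and masses are not known exactly. Their poses are not given: they have to be found in the camera images.
- feeder: the fixed rail feeder, moved and turned (within 0.12 rad) between starts; origin on the cabinet floor, z up. Aluminium bed 8 mm thick: own x -80 to +49 mm, y -130 to +340. Black housing: x -43 to +43, y -130 to -10, 68 mm high. Steel back fence: face at x = +35, y -20 to +340, top at z 53 mm. The bed's front (-x) and +y end are open, without lips: caddies can be nudged from there.
- bay (a point): middle of the loading bay, on the bed's top: feeder x 0, y 40, z 8 mm. The bay is y 0 to 80 mm. At rest the pusher's face (60 mm wide, z 12 to 52) stands at y = 0, out of the housing's side; the full lever stroke takes it to y = 80 mm. A caddy flush with the fence, its own x along the feeder's x (either way round), has its centre at feeder x = 0.
- rail_start (a point): first place on the rail, on the bed's top: feeder x 0, y 107, z 8 mm. The rail begins at y = 80 mm, straight after the bay; its places (caddy centres, caddies touching) are 54 mm apart: y 107, 161, 215, 269. A stroke leaves the newest caddy at 107 and shoves those before it on by one place.
- lever (a joint): the advance lever's angle in rad: 0 at home, 0.80 at its stop, growing as its handle swings towards the feeder's +y; a spring returns it home. The pusher moves 0.1 m per rad. Pushing at the handle takes about 3 N at home, 7 N at the stop, and up to 5 N more with caddies on the rail
- lever_grip (a point): centre of the top of the lever's black upright handle: a paddle 30 mm wide along the lever, 12 mm thick, its top 136 mm and bottom 76 mm above the cabinet floor, 130 mm from the hinge. At lever angle q it lies at the hinge plus 130 mm x (-cos(q - 0.4), sin(q - 0.4)) in the feeder's x, y
- lever_hinge (a point): the lever's upright hinge axis on top of the housing: feeder x 0, y -70, z 74 mm
- caddy1: one of up to five identical caddies, three or four present (absent: None): white ceramic body 70 mm deep (own x), 54 wide (own y), 66 tall; on its lid a wooden bar handle 44 mm long along own x, 16 wide, its top 89 mm above the underside; 0.2 to 0.3 kg. Origin: centre of the underside, z up. Starts upright on the cabinet floor, yaw within 0.7 rad.
- caddy2: one of up to five identical caddies, three or four present (absent: None): white ceramic body 70 mm deep (own x), 54 wide (own y), 66 tall; on its lid a wooden bar handle 44 mm long along own x, 16 wide, its top 89 mm above the underside; 0.2 to 0.3 kg. Origin: centre of the underside, z up. Starts upright on the cabinet floor, yaw within 0.7 rad.
- caddy3: one of up to five identical caddies, three or four present (absent: None): white ceramic body 70 mm deep (own x), 54 wide (own y), 66 tall; on its lid a wooden bar handle 44 mm long along own x, 16 wide, its top 89 mm above the underside; 0.2 to 0.3 kg. Origin: centre of the underside, z up. Starts upright on the cabinet floor, yaw within 0.7 rad.
- caddy4: one of up to five identical caddies, three or four present (absent: None): white ceramic body 70 mm deep (own x), 54 wide (own y), 66 tall; on its lid a wooden bar handle 44 mm long along own x, 16 wide, its top 89 mm above the underside; 0.2 to 0.3 kg. Origin: centre of the underside, z up. Starts upright on the cabinet floor, yaw within 0.7 rad.
- caddy5: one of up to five identical caddies, three or four present (absent: None): white ceramic body 70 mm deep (own x), 54 wide (own y), 66 tall; on its lid a wooden bar handle 44 mm long along own x, 16 wide, its top 89 mm above the underside; 0.2 to 0.3 kg. Origin: centre of the underside, z up. Starts upright on the cabinet floor, yaw within 0.7 rad.
- egg_timer: bystander: red plastic egg timer, 50 mm across, 63 mm tall, loose on the cabinet floor; origin at the centre of its underside, z up
- sugar_jar: bystander: glass sugar jar with steel cap, 60 mm across, 95 mm tall, loose on the cabinet floor; origin at the centre of its underside, z up
Things that resemble listed ones, but are neither listed nor needed, are in the scene too. Leave any yellow look-alike of the caddy3 alone.

How it is judged:
On the way, in this order (a step that is already met when the one before it is completed fails the run):
1. the lever is swung to its stop a first time and the leading caddy has been pushed 1 place(s) along the rail (value of joint lever above 0.76 rad and ((y of caddy1 in the frame of feeder above 0.095 m and x of caddy1 in the frame of feeder between -0.04 and 0.03 m and z of caddy1 in the frame of feeder below 0.03 m) or (y of caddy2 in the frame of feeder above 0.095 m and x of caddy2 in the frame of feeder between -0.04 and 0.03 m and z of caddy2 in the frame of feeder below 0.03 m) or (y of caddy3 in the frame of feeder above 0.095 m and x of caddy3 in the frame of feeder between -0.04 and 0.03 m and z of caddy3 in the frame of feeder below 0.03 m) or (y of caddy4 in the frame of feeder above 0.095 m and x of caddy4 in the frame of feeder between -0.04 and 0.03 m and z of caddy4 in the frame of feeder below 0.03 m) or (y of caddy5 in the frame of feeder above 0.095 m and x of caddy5 in the frame of feeder between -0.04 and 0.03 m and z of caddy5 in the frame of feeder below 0.03 m))), for 0.1 s.
2. the lever is let go and is back home (value of joint lever below 0.05 rad), for 0.1 s.
3. the lever is swung to its stop a second time and the leading caddy has been pushed 2 place(s) along the rail (value of joint lever above 0.76 rad and ((y of caddy1 in the frame of feeder above 0.149 m and x of caddy1 in the frame of feeder between -0.04 and 0.03 m and z of caddy1 in the frame of feeder below 0.03 m) or (y of caddy2 in the frame of feeder above 0.149 m and x of caddy2 in the frame of feeder between -0.04 and 0.03 m and z of caddy2 in the frame of feeder below 0.03 m) or (y of caddy3 in the frame of feeder above 0.149 m and x of caddy3 in the frame of feeder between -0.04 and 0.03 m and z of caddy3 in the frame of feeder below 0.03 m) or (y of caddy4 in the frame of feeder above 0.149 m and x of caddy4 in the frame of feeder between -0.04 and 0.03 m and z of caddy4 in the frame of feeder below 0.03 m) or (y of caddy5 in the frame of feeder above 0.149 m and x of caddy5 in the frame of feeder between -0.04 and 0.03 m and z of caddy5 in the frame of feeder below 0.03 m))), for 0.1 s.
4. the lever is let go and is back home (value of joint lever below 0.05 rad), for 0.1 s.
5. the lever is swung to its stop a third time and the leading caddy has been pushed 3 place(s) along the rail (value of joint lever above 0.76 rad and ((y of caddy1 in the frame of feeder above 0.203 m and x of caddy1 in the frame of feeder between -0.04 and 0.03 m and z of caddy1 in the frame of feeder below 0.03 m) or (y of caddy2 in the frame of feeder above 0.203 m and x of caddy2 in the frame of feeder between -0.04 and 0.03 m and z of caddy2 in the frame of feeder below 0.03 m) or (y of caddy3 in the frame of feeder above 0.203 m and x of caddy3 in the frame of feeder between -0.04 and 0.03 m and z of caddy3 in the frame of feeder below 0.03 m) or (y of caddy4 in the frame of feeder above 0.203 m and x of caddy4 in the frame of feeder between -0.04 and 0.03 m and z of caddy4 in the frame of feeder below 0.03 m) or (y of caddy5 in the frame of feeder above 0.203 m and x of caddy5 in the frame of feeder between -0.04 and 0.03 m and z of caddy5 in the frame of feeder below 0.03 m))), for 0.1 s.
6. the lever is let go and is back home (value of joint lever below 0.05 rad), for 0.1 s.
At the end, for the whole second after the job is handed in: Every caddy present at rest, upright, within 6 mm of flush with the fence, square within 0.08 rad (either way round), within 12 mm of a rail place, one at the first place, each other less than 61 mm centre to centre from a neighbour; lever under 0.05 rad (value of joint lever below 0.05 rad and (y of caddy1 in the frame of feeder between 0.095 and 0.119 m or y of caddy2 in the frame of feeder between 0.095 and 0.119 m or y of caddy3 in the frame of feeder between 0.095 and 0.119 m or y of caddy4 in the frame of feeder between 0.095 and 0.119 m or y of caddy5 in the frame of feeder between 0.095 and 0.119 m) and x of caddy1 in the frame of feeder between -0.006 and 0.006 m and z of caddy1 in the frame of feeder between 0.003 and 0.014 m and angle between the x axis of each of caddy1, caddy2, caddy3, caddy4, caddy5 and the x axis of feeder, either way round below 0.08 rad and angle between each of caddy1, caddy2, caddy3, caddy4, caddy5's own z axis and vertical below 0.08 rad and linear speed of each of caddy1, caddy2, caddy3, caddy4, caddy5 below 0.02 m/s and (y of caddy1 in the frame of feeder between 0.095 and 0.119 m or y of caddy1 in the frame of feeder between 0.149 and 0.173 m or y of caddy1 in the frame of feeder between 0.203 and 0.227 m or y of caddy1 in the frame of feeder between 0.257 and 0.281 m) and (y of caddy1 in the frame of feeder between 0.095 and 0.119 m or horizontal distance between caddy1 and caddy2 below 0.061 m or horizontal distance between caddy1 and caddy3 below 0.061 m or horizontal distance between caddy1 and caddy4 below 0.061 m or horizontal distance between caddy1 and caddy5 below 0.061 m) and x of caddy2 in the frame of feeder between -0.006 and 0.006 m and z of caddy2 in the frame of feeder between 0.003 and 0.014 m and (y of caddy2 in the frame of feeder between 0.095 and 0.119 m or y of caddy2 in the frame of feeder between 0.149 and 0.173 m or y of caddy2 in the frame of feeder between 0.203 and 0.227 m or y of caddy2 in the frame of feeder between 0.257 and 0.281 m) and (y of caddy2 in the frame of feeder between 0.095 and 0.119 m or horizontal distance between caddy2 and caddy1 below 0.061 m or horizontal distance between caddy2 and caddy3 below 0.061 m or horizontal distance between caddy2 and caddy4 below 0.061 m or horizontal distance between caddy2 and caddy5 below 0.061 m) and x of caddy3 in the frame of feeder between -0.006 and 0.006 m and z of caddy3 in the frame of feeder between 0.003 and 0.014 m and (y of caddy3 in the frame of feeder between 0.095 and 0.119 m or y of caddy3 in the frame of feeder between 0.149 and 0.173 m or y of caddy3 in the frame of feeder between 0.203 and 0.227 m or y of caddy3 in the frame of feeder between 0.257 and 0.281 m) and (y of caddy3 in the frame of feeder between 0.095 and 0.119 m or horizontal distance between caddy3 and caddy1 below 0.061 m or horizontal distance between caddy3 and caddy2 below 0.061 m or horizontal distance between caddy3 and caddy4 below 0.061 m or horizontal distance between caddy3 and caddy5 below 0.061 m) and x of caddy4 in the frame of feeder between -0.006 and 0.006 m and z of caddy4 in the frame of feeder between 0.003 and 0.014 m and (y of caddy4 in the frame of feeder between 0.095 and 0.119 m or y of caddy4 in the frame of feeder between 0.149 and 0.173 m or y of caddy4 in the frame of feeder between 0.203 and 0.227 m or y of caddy4 in the frame of feeder between 0.257 and 0.281 m) and (y of caddy4 in the frame of feeder between 0.095 and 0.119 m or horizontal distance between caddy4 and caddy1 below 0.061 m or horizontal distance between caddy4 and caddy2 below 0.061 m or horizontal distance between caddy4 and caddy3 below 0.061 m or horizontal distance between caddy4 and caddy5 below 0.061 m) and x of caddy5 in the frame of feeder between -0.006 and 0.006 m and z of caddy5 in the frame of feeder between 0.003 and 0.014 m and (y of caddy5 in the frame of feeder between 0.095 and 0.119 m or y of caddy5 in the frame of feeder between 0.149 and 0.173 m or y of caddy5 in the frame of feeder between 0.203 and 0.227 m or y of caddy5 in the frame of feeder between 0.257 and 0.281 m) and (y of caddy5 in the frame of feeder between 0.095 and 0.119 m or horizontal distance between caddy5 and caddy1 below 0.061 m or horizontal distance between caddy5 and caddy2 below 0.061 m or horizontal distance between caddy5 and caddy3 below 0.061 m or horizontal distance between caddy5 and caddy4 below 0.061 m)); the robot touches nothing.
It fails at once if a caddy is lifted onto or off the rail by hand instead of going in by way of the bay ((z of caddy1 in the frame of feeder between 0.028 and 0.065 m and x of caddy1 in the frame of feeder between -0.022 and 0.022 m and y of caddy1 in the frame of feeder between 0.11 and 0.31 m) or (z of caddy2 in the frame of feeder between 0.028 and 0.065 m and x of caddy2 in the frame of feeder between -0.022 and 0.022 m and y of caddy2 in the frame of feeder between 0.11 and 0.31 m) or (z of caddy3 in the frame of feeder between 0.028 and 0.065 m and x of caddy3 in the frame of feeder between -0.022 and 0.022 m and y of caddy3 in the frame of feeder between 0.11 and 0.31 m) or (z of caddy4 in the frame of feeder between 0.028 and 0.065 m and x of caddy4 in the frame of feeder between -0.022 and 0.022 m and y of caddy4 in the frame of feeder between 0.11 and 0.31 m) or (z of caddy5 in the frame of feeder between 0.028 and 0.065 m and x of caddy5 in the frame of feeder between -0.022 and 0.022 m and y of caddy5 in the frame of feeder between 0.11 and 0.31 m)).
It fails at once if the sugar jar is knocked over (angle between sugar_jar's own z axis and vertical above 0.7 rad).
It fails at once if the egg timer is knocked over (angle between egg_timer's own z axis and vertical above 0.7 rad).
Of caddy1, caddy2, caddy3, caddy4, caddy5 only 3 to 4 are there at a start; the rules pass over those that are not, and their reading is None.
At some moment in a run one of caddy1, caddy2, caddy3, caddy4, caddy5 may be knocked a few centimetres aside while the robot is not near it.
It also fails if it takes over 210 s, if anything falls off the work surface, if the arm or the gripper's body presses on something with over 40 N, if the wrist force passes 120 N, or if a joint passes its speed limit or range.

## Working session

There is one attempt and no reset: what is moved stays moved. The work goes in short steps, Python scripts to look and compute and a tool call to move; the robot and the scene stay as the last step left them, time stands still between calls to the robot, and variables do not carry over. Pictures are saved under pics/ and viewed, at most 14 in all, crops included, and the job is handed in when it is done.

Besides the shell and the picture viewer there is one more tool, called after "Emit:" in YAML: its name, and indented under it one key for each argument. play_rows: Moves the arm, as the interface text tells. Its arguments: {"type":"object","properties":{"plan":{"type":"array"},"fingers":{"type":"number"},"force":{"type":"number"}},"required":["plan"]}

```bash
mkdir -p pics; ls; python3 - <<'E'
from rig import ctrl
import cv2,numpy as np
s=ctrl.state();print({k:np.round(v,3).tolist() for k,v in s.items()})
ims=[]
for n in ("scene","side","wrist"):
    d=ctrl.snapshot(n);cv2.imwrite(f"pics/{n}0.png",d["pixels"][:,:,::-1]);print(n,d["fx"],d["fy"],d["cx"],d["cy"],np.round(d["extrinsics"],3).tolist())
    np.save(f"pics/{n}0.npy",d["pixels"])
E
```

```text
pics
{'clock': 0.0, 'q': [-0.203, 0.259, 1.536, -0.0, 1.348, -0.203], 'joint_velocities': [0.001, 0.0, 0.0, -0.001, 0.0, 0.001], 'joint_torque': [0.0, -43.73, -28.4, 0.072, 0.041, -0.0], 'tool_pos': [0.549, 0.0, 0.211], 'ee_rot': [-3.14, -0.0, 1.571], 'contact_force': [-0.007, 0.117, -0.155], 'moment': [-0.016, -0.024, 0.006], 'grasp_force': 0.0, 'finger_gap': 0.093}
scene 424.4659447151251 424.4659447151251 256.59268946204224 191.4719712273017 [[0.147, 0.989, -0.016, -0.043], [0.672, -0.112, -0.732, -0.29], [-0.726, 0.097, -0.681, 1.741], [0.0, 0.0, 0.0, 1.0]]
side 439.6419874016021 439.6419874016021 254.24530481395624 196.70491637097373 [[-0.952, -0.306, 0.004, 0.526], [-0.148, 0.449, -0.881, 0.188], [0.268, -0.84, -0.473, 1.217], [0.0, 0.0, 0.0, 1.0]]
wrist 297.3186396354542 297.3186396354542 250.9601329479158 192.15120244276582 [[1.0, -0.0, -0.002, -0.549], [0.0, -0.969, 0.247, -0.029], [-0.002, -0.247, -0.969, 0.389], [0.0, 0.0, 0.0, 1.0]]
```

View pics/scene0.png

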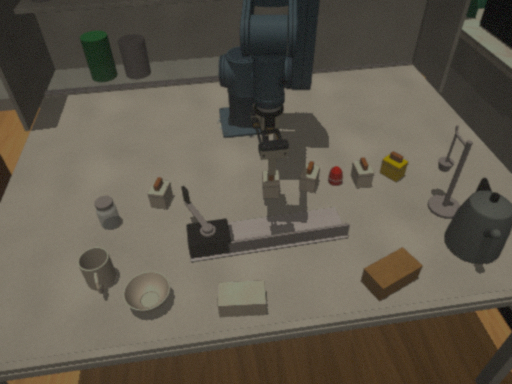

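View pics/side0.png

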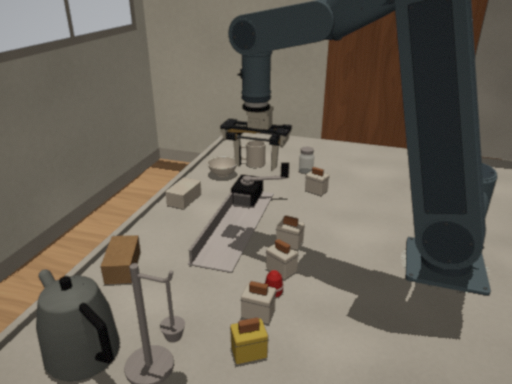

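View pics/wrist0.png

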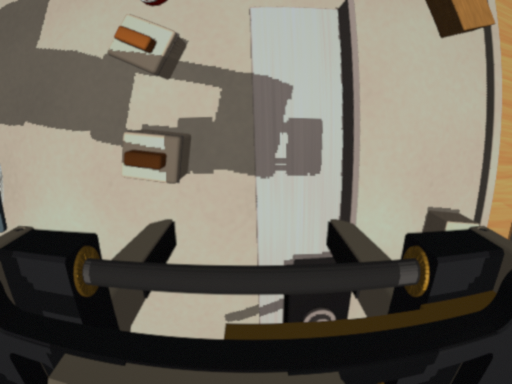

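The scene view shows the robot at the top, with +y to the image right. The feeder housing is at (208,238) and its rail runs right to (345,235). White caddies are at (159,193), (271,184), (310,177) and (362,172), and the yellow decoy is at (394,166). The egg timer is at (336,175) and the jar at (107,212). In the wrist view, the bed's front edge is near column 255, its end near row 8, and the fence near column 345.

```bash
cat > h.py <<'E'
from rig import ctrl
import cv2,numpy as np
def cam(n,save=None):
    d=ctrl.snapshot(n)
    if save: cv2.imwrite(f"pics/{save}.png",d["pixels"][:,:,::-1])
    d["n"]=n;return d
def rays(d,uv):
    uv=np.atleast_2d(np.array(uv,float));E=d["extrinsics"]
    a=(uv-[d["cx"],d["cy"]])/[d["fx"],d["fy"]]
    if d["n"]=="wrist":
        r=np.linalg.norm(a,axis=1,keepdims=True)+1e-9
        v=np.hstack([a/r*np.sin(r),np.cos(r)])
    else: v=np.hstack([a,np.ones((len(a),1))])
    return -E[:3,:3].T@E[:3,3], v@E[:3,:3]
def plane(d,uv,z):
    c,v=rays(d,uv);return (c+v*((z-c[2])/v[:,2:]))[:,:2]
def pix(d,P):
    E=d["extrinsics"];p=np.atleast_2d(P)@E[:3,:3].T+E[:3,3]
    if d["n"]=="wrist":
        r=np.linalg.norm(p[:,:2],axis=1,keepdims=True);a=p[:,:2]/r*np.arctan2(r,p[:,2:])
    else: a=p[:,:2]/p[:,2:]
    return a*[d["fx"],d["fy"]]+[d["cx"],d["cy"]]
def brown(d,amin=25,amax=2500):
    h=cv2.cvtColor(d["pixels"],cv2.COLOR_RGB2HSV)
    m=cv2.inRange(h,(2,120,35),(15,255,255))
    m=cv2.morphologyEx(m,cv2.MORPH_OPEN,np.ones((2,2),np.uint8))
    cs,_=cv2.findContours(m,cv2.RETR_EXTERNAL,cv2.CHAIN_APPROX_NONE)
    return [c[:,0,:] for c in cs if amin<cv2.contourArea(c)<amax]
def rects(d,z=.089,**k):   # handle centre + yaw of its long side, projected to plane z
    out=[]
    for c in brown(d,**k):
        p=plane(d,c,z)*1000
        (x,y),(w,h),a=cv2.minAreaRect(p.astype(np.float32))
        if w<h: w,h,a=h,w,a+90
        a=(a+90)%180-90
        out.append([round(q,1) for q in (x,y,w,h,a)]+[c.mean(0).round().astype(int).tolist()])
    return out
E
python3 - <<'E'
from h import *
S={}
for n in ("scene","side","wrist"):
    d=S[n]=cam(n)
    print(n);[print(r) for r in rects(d,amin=12)]
w=S["wrist"];g=cv2.GaussianBlur(cv2.cvtColor(w["pixels"],cv2.COLOR_RGB2GRAY),(3,3),0).astype(float)
gx=cv2.Sobel(g,cv2.CV_64F,1,0)
for lo,hi,nm in ((244,266,'bedfront'),(332,352,'fence')):
    pts=[]
    for r in list(range(18,75))+list(range(190,240)):
        s=gx[r,lo:hi]; i=np.argmax(np.abs(s)); pts.append((lo+i,r,s[i]))
    print(nm,[(p[0],p[1],int(p[2])) for p in pts[::9]])
    P=plane(w,[p[:2] for p in pts],.008)
    l=cv2.fitLine(P.astype(np.float32),cv2.DIST_HUBER,0,.001,.001).ravel()
    print(l.round(4), 'ang from y', np.arctan2(-l[0],l[1])if l[1]>0 else np.arctan2(l[0],-l[1]))
gy=cv2.Sobel(g,cv2.CV_64F,0,1)
pts=[(c,2+np.argmax(np.abs(gy[2:20,c]))) for c in range(256,334,6)]
P=plane(w,pts,.008);print(pts,P.round(4)[::3].tolist(),cv2.fitLine(P.astype(np.float32),cv2.DIST_HUBER,0,.001,.001).ravel().round(4))
# red and steel bystanders
h=cv2.cvtColor(S["scene"]["pixels"],cv2.COLOR_RGB2HSV)
m=cv2.inRange(h,(170,120,60),(180,255,255));c=np.argwhere(m)[:,::-1].mean(0);print('timer',c,plane(S["scene"],c,.035))
print('jar',plane(S["scene"],[(107,212)],.05))
# lever handle guess from scene
print('leverhandle',plane(S["scene"],[(186,190)],.13), 'bed end corners',plane(S["scene"],[(335,211),(349,238)],.008))
E
```

```text
scene
[1069.6, -253.6, 12.7, 6.2, 23.4, [190, 381]]
[1142.7, 310.0, 16.0, 10.4, 24.0, [464, 374]]
[1117.9, 275.5, 14.7, 9.0, 68.8, [443, 365]]
[1088.2, 232.5, 27.1, 13.0, -86.6, [418, 355]]
[435.2, -332.3, 42.6, 13.8, -14.3, [158, 183]]
[484.5, 229.7, 65.7, 33.7, -24.7, [336, 174]]
[440.8, 157.5, 53.2, 12.4, -25.4, [311, 168]]
[450.2, 337.3, 51.6, 12.9, -0.9, [365, 164]]
[430.5, 454.5, 41.6, 20.9, 35.5, [398, 156]]
side
[411.5, 471.4, 42.2, 33.3, 30.7, [249, 326]]
[426.2, 356.0, 41.4, 36.3, 11.7, [260, 288]]
[777.0, 416.5, 58.6, 15.1, -37.5, [109, 275]]
[417.8, 180.1, 56.7, 31.4, -29.1, [283, 247]]
[426.5, 54.0, 42.4, 34.2, -77.1, [291, 222]]
[413.6, -302.0, 48.8, 31.4, -79.0, [318, 172]]
[925.0, -181.0, 92.5, 57.8, -0.2, [172, 167]]
[-751.1, -6218.8, 5931.6, 245.7, 82.8, [479, 21]]
wrist
[438.4, 27.6, 46.0, 16.6, -7.7, [145, 160]]
[429.4, 156.0, 48.2, 14.6, -27.1, [135, 40]]
bedfront [(np.int64(251), 18, 58), (np.int64(251), 27, 83), (np.int64(251), 36, 76), (np.int64(252), 45, 64), (np.int64(252), 54, 112), (np.int64(252), 63, 76), (np.int64(253), 72, 119), (np.int64(257), 196, 64)
[... 415 characters left out ...]
(np.int64(339), 214, -328), (np.int64(350), 223, 98), (np.int64(338), 232, 97)]
[ 0.0341 -0.9994  0.6652  0.1034] ang from y 0.03414281
[(256, np.int64(8)), (262, np.int64(7)), (268, np.int64(7)), (274, np.int64(7)), (280, np.int64(7)), (286, np.int64(7)), (292, np.int64(7)), (298, np.int64(8)), (304, np.int64(8)), (310, np.int64(8)), (316, np.int64(9)), (322, np.int64(9)), (328, np.int64(9))] [[0.5557, 0.2136], [0.5786, 0.2155], [0.6018, 0.2166], [0.6253, 0.2168], [0.6494, 0.2177]] [0.9997 0.0236 0.606  0.2161]
timer [339. 178.] [[0.44495018 0.25626424]]
jar [[ 0.49721296 -0.49275046]]
leverhandle [[ 0.5259754  -0.24264981]] bed end corners [[0.56694533 0.21026927]
 [0.68226808 0.21978951]]
```

Emit:
play_rows:
  plan:
    - [9.2,-37,0,0]
    - [9.2,-37,0,0]
    - [9.2,-37,0,0]
    - [0,0,0,8.5]
    - [0,0,0,8.5]
    - [0,0,0,8.5]
    - [0,0,0,8.5]
    - [0,0,0,8.5]
    - [0,0,0,8.5]
    - [0,0,0,8.5]
    - [0,0,0,8.5]
    - [0,0,0,8.5]
  fingers: 0.3
  force: 25

```text
clock: 1.5
tool_pos: [0.439, 0.0276, 0.2123]
ee_rot: [3.142, -0.0, 0.229]
contact_force: [-0.8, -0.1, -0.9]
finger_gap: 0.0651
grasp_force: 0.0
```

Emit:
play_rows:
  plan:
    - [0,0,0,8.5]
    - [0,0,0,8.5]
    - [0,0,0,4.2]
    - [0,0,0,0]

```text
clock: 1.9
tool_pos: [0.439, 0.0276, 0.2123]
ee_rot: [3.142, -0.0, -0.135]
contact_force: [-0.3, 0.7, -0.0]
finger_gap: 0.0643
grasp_force: 0.0
```

Emit:
play_rows:
  plan:
    - [0,0,30,0]
    - [0,0,30,0]
    - [0,0,30,0]
    - [0,0,20,0]
    - [0,0,10,0]
    - [0,0,0,0]

```text
clock: 2.5
tool_pos: [0.4382, 0.0278, 0.0913]
ee_rot: [-3.141, 0.003, -0.133]
contact_force: [0.6, -0.1, 1.0]
finger_gap: 0.0653
grasp_force: 0.0
```

Emit:
play_rows:
  plan:
    - [0,0,0,0]
    - [0,0,0,0]
    - [0,0,0,0]
    - [0,0,0,0]
    - [0,0,0,0]
    - [0,0,0,0]
  fingers: 1

```text
clock: 3.1
tool_pos: [0.4391, 0.0276, 0.0924]
ee_rot: [3.142, -0.0, -0.134]
contact_force: [0.3, 0.6, -0.5]
finger_gap: 0.0218
grasp_force: 0.0
```

Emit:
play_rows:
  plan:
    - [0,0,0,0]
    - [0,0,0,0]
    - [0,0,-20,0]
    - [0,0,-40,0]
    - [0,0,-40,0]
    - [0,0,0,-4.8]
    - [0,0,0,-4.8]
    - [0,0,0,0]

```text
clock: 3.9
tool_pos: [0.439, 0.0276, 0.1925]
ee_rot: [3.141, -0.001, 0.034]
contact_force: [0.4, 0.6, 0.5]
finger_gap: 0.0005
grasp_force: 0.0
```

```bash
python3 - <<'E'
from h import *
for n in ("scene","side","wrist"):
    d=cam(n,n+"1"); print(n);[print(r) for r in rects(d,amin=12)]
a=np.hstack([cv2.imread("pics/side1.png")[100:384,180:400],cv2.imread("pics/scene1.png")[80:364,130:430]])
cv2.imwrite("pics/c1.png",a)
E
```

```text
scene
[435.4, -332.5, 42.6, 12.6, -11.7, [158, 183]]
[482.8, 230.3, 69.8, 34.7, -16.8, [336, 174]]
[440.5, 157.7, 52.3, 12.6, -22.5, [311, 168]]
[447.7, 336.5, 46.8, 14.5, -1.3, [365, 163]]
[430.4, 455.8, 41.5, 24.0, 4.3, [398, 157]]
side
[411.5, 471.4, 42.2, 33.3, 30.7, [249, 326]]
[424.4, 356.6, 41.2, 41.1, 18.1, [260, 288]]
[735.7, 411.9, 50.2, 13.4, -61.5, [127, 276]]
[781.3, 409.1, 36.1, 19.3, -29.4, [109, 272]]
[763.4, 399.0, 31.0, 16.6, -74.8, [119, 271]]
[416.3, 179.8, 58.3, 30.1, -44.3, [283, 247]]
[425.6, 53.7, 42.7, 36.2, -3.6, [291, 222]]
[413.6, -302.0, 48.8, 31.4, -79.0, [318, 172]]
[930.3, -180.2, 104.1, 65.3, 2.6, [169, 167]]
[1129.4, -7005.4, 2610.3, 668.9, -85.3, [349, 4]]
wrist
[419.3, -309.2, 47.8, 24.2, 20.8, [508, 210]]
[425.8, 154.6, 48.6, 17.8, -29.0, [127, 198]]
[434.9, 26.0, 44.8, 14.7, -7.7, [252, 194]]
[434.6, 327.5, 43.7, 35.5, -0.4, [8, 185]]
```

View pics/c1.png

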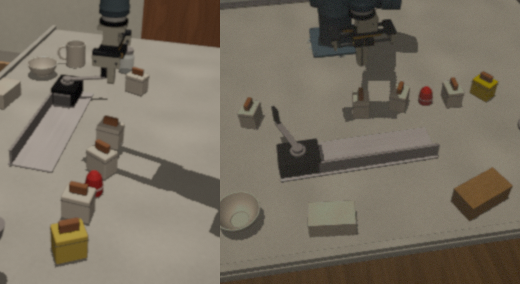

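The crops show that all four caddies are still where they were. Caddy B (side px 291,222; wrist px 252,194) was not gripped. I'll triangulate the handles to check their height.

```bash
python3 - <<'E'
from h import *
D={n:cam(n) for n in ("scene","side","wrist")}
def tri(obs):
    A=np.zeros((3,3));b=np.zeros(3)
    for n,uv in obs:
        c,v=rays(D[n],uv);v=v[0]/np.linalg.norm(v[0]);M=np.eye(3)-np.outer(v,v);A+=M;b+=M@c
    x=np.linalg.solve(A,b);return x.round(4),[np.round(pix(D[n],x)[0]-uv,1).tolist() for n,uv in obs]
print('B',tri([("side",(291,222)),("wrist",(252,194))]))
print('C',tri([("side",(283,247)),("wrist",(127,198)),("scene",(311,168))]))
print('A',tri([("side",(318,172)),("scene",(158,183))]), 'D',tri([("side",(260,288)),("scene",(365,163))]))
w=D["wrist"]; print(w["extrinsics"].round(3).tolist())
t=ctrl.state()['tool_pos'];print('tcp px',pix(w,t),'tip px',pix(w,np.array(t)-[0,0,.022]))
cv2.imwrite("pics/w2.png",w["pixels"][:,:,::-1])
E
```

```text
B (array([0.4313, 0.0264, 0.072 ]), [[0.3, -0.1], [-0.3, -0.9]])
C (array([0.4221, 0.1614, 0.0737]), [[-0.3, 0.3], [-0.9, -0.2], [-0.5, -0.2]])
A (array([ 0.4193, -0.3349,  0.075 ]), [[0.3, -0.4], [0.3, 0.5]]) D (array([0.4304, 0.343 , 0.0778]), [[-0.7, 0.5], [-0.4, -0.4]])
[[0.032, -0.999, -0.0, 0.013], [-0.968, -0.031, 0.248, 0.401], [-0.248, -0.007, -0.969, 0.478], [0.0, 0.0, 0.0, 1.0]]
tcp px [[250.52628872 229.84140287]] tip px [[250.58375703 218.09017616]]
```

View pics/w2.png

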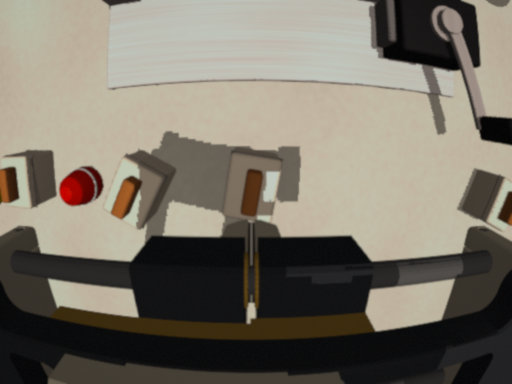

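The wrist view shows the closed fingers over B's handle (252,194), so the position was right. The grip simply hadn't built up before I lifted. I'll retry and wait longer this time.

Emit:
play_rows:
  plan:
    - [-5,1,0,4.8]
    - [0,0,0,4.8]
    - [0,0,0,0]
    - [0,0,0,0]
    - [0,0,0,0]
    - [0,0,0,0]
    - [0,0,30,0]
    - [0,0,30,0]
    - [0,0,30,0]
    - [0,0,10,0]
    - [0,0,5,0]
    - [0,0,0,0]
  fingers: 0.5

```text
clock: 5.4
tool_pos: [0.4344, 0.0264, 0.0875]
ee_rot: [-3.142, -0.0, -0.134]
contact_force: [-0.3, 0.1, -0.2]
finger_gap: 0.0462
grasp_force: 0.0
```

Emit:
play_rows:
  plan:
    - [0,0,0,0]
    - [0,0,0,0]
    - [0,0,0,0]
    - [0,0,0,0]
    - [0,0,0,0]
    - [0,0,0,0]
    - [0,0,0,0]
    - [0,0,0,0]
  fingers: 1

```text
clock: 6.2
tool_pos: [0.434, 0.0264, 0.0872]
ee_rot: [-3.142, 0.0, -0.134]
contact_force: [0.1, 0.2, 0.1]
finger_gap: 0.0004
grasp_force: 0.0
```

```bash
python3 - <<'E'
from h import *
a=cam("side","s3")["pixels"][130:280,220:370,::-1];b=cam("scene","sc3")["pixels"][120:240,190:310,::-1]
w=cam("wrist","w3");print(rects(w))
cv2.imwrite("pics/c3.png",np.hstack([cv2.resize(a,(390,400),interpolation=2),cv2.resize(b,(400,400),interpolation=2)]))
s=cam("side");t=np.array(ctrl.state()['tool_pos']);print(pix(s,t)-[220,130],pix(s,t-[0,0,.022])-[220,130])
E
```

```text
[[436.8, 146.4, 31.6, 21.6, -28.0, [83, 244]], [436.9, 25.7, 44.7, 14.5, -7.7, [251, 221]]]
[[70.6276687 87.2597341]] [[70.30505408 93.75084274]]
```

View pics/c3.png

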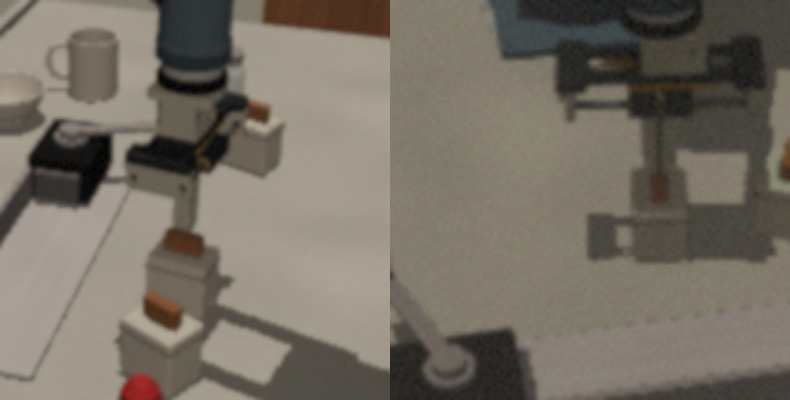

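```bash
python3 - <<'E'
from h import *
w=cv2.imread("pics/w3.png")[120:320,130:370];cv2.imwrite("pics/c4.png",cv2.resize(w,(720,600),interpolation=2))
d=cam("scene");t=np.array(ctrl.state()['tool_pos']);print(pix(d,t),pix(d,t-[0,0,.022]))
print((pix(d,t-[0,0,.022])[0]-[190,120])*[400/120,400/120]+[390,0])
E
```

```text
[[270.79860884 171.34816286]] [[270.753921   176.50110528]]
[659.17973666 188.33701761]
```

View pics/c4.png

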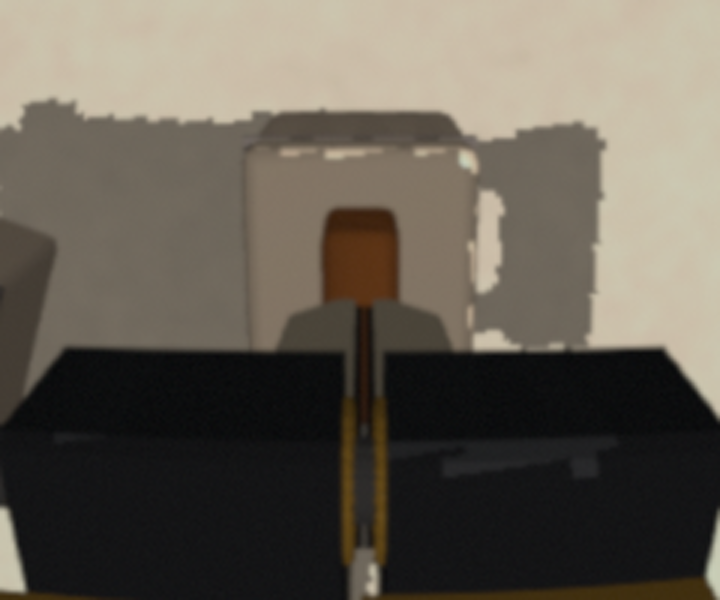

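The wrist crop shows the fingertips (365,305) above the handle (360,255), so the caddy sits lower than I assumed. I'll probe downward with the fingers closed.

Emit:
play_rows:
  plan:
    - [0,0,2,0]
    - [0,0,2,0]
    - [0,0,0,0]

```text
clock: 6.75
tool_pos: [0.434, 0.0265, 0.083]
ee_rot: [-3.142, 0.0, -0.134]
contact_force: [0.0, -0.3, 0.9]
finger_gap: 0.0006
grasp_force: 0.0
```

Emit:
play_rows:
  plan:
    - [0,0,2,0]
    - [0,0,1,0]
    - [0,0,0,0]

```text
clock: 7.05
tool_pos: [0.4342, 0.0264, 0.0828]
ee_rot: [3.141, -0.001, -0.134]
contact_force: [-9.2, 0.8, 28.1]
finger_gap: 0.0006
grasp_force: 14.3
```

Emit:
play_rows:
  plan:
    - [0,0,2,0]
    - [0,0,1,0]
    - [0,0,0,0]

```text
clock: 7.35
tool_pos: [0.4345, 0.0264, 0.0827]
ee_rot: [3.141, -0.003, -0.133]
contact_force: [-18.6, 2.0, 59.8]
finger_gap: 0.0008
grasp_force: 29.8
```

Emit:
play_rows:
  plan:
    - [0,0,-5,0]
    - [0,0,-5,0]
    - [0,0,-20,0]
    - [0,0,0,0]
  fingers: 0.5

```text
clock: 7.75
tool_pos: [0.4355, 0.0262, 0.1087]
ee_rot: [3.141, -0.003, -0.134]
contact_force: [-0.1, 0.2, -0.2]
finger_gap: 0.0278
grasp_force: 0.0
```

```bash
python3 - <<'E'
from h import *
d=cam("side");c,v=rays(d,[(291,217),(291,219)])
for q in v:
    t=(.0264-c[1])/q[1];print('side at y=.0264',(c+t*q).round(4))
d=cam("scene");c,v=rays(d,[(270.5,174),(270.5,176)])
for q in v:
    t=(.440-c[0])/q[0];print('scene at x=.44',(c+t*q).round(4))
# floor height check: decoy-free: bed corners in scene+side via lines
s=cam("side","s5");w=cam("wrist")
cv2.imwrite("pics/c5.png",np.hstack([cv2.resize(cv2.imread("pics/s5.png")[150:300,180:330],(400,400),interpolation=2),cv2.resize(cam("scene","sc5")["pixels"][150:270,170:370,::-1],(400,240),interpolation=2).copy() if 0 else cv2.resize(cam("scene","sc5")["pixels"][150:270,240:360,::-1],(400,400),interpolation=2)]))
st=ctrl.state();print(st['tool_pos'])
E
```

```text
side at y=.0264 [0.433  0.0264 0.0882]
side at y=.0264 [0.4327 0.0264 0.0816]
scene at x=.44 [0.44   0.0245 0.0813]
scene at x=.44 [0.44   0.0245 0.0728]
[0.43337125 0.02654912 0.10626653]
```

View pics/c5.png

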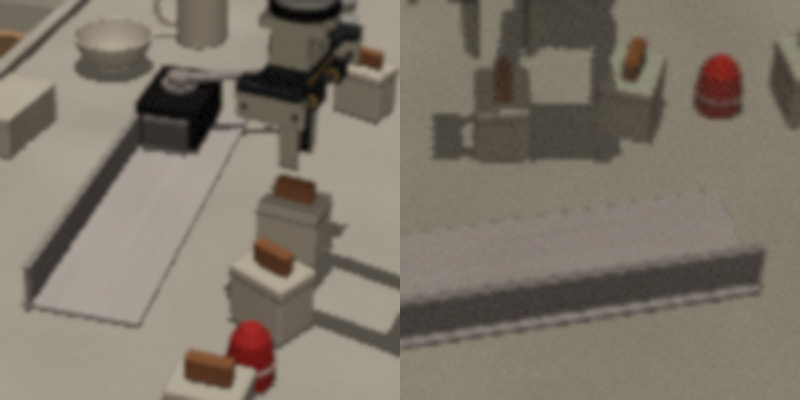

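The side crop shows the fingertip at about (290,165), just above B's handle top at (295,180). That puts the true tip close to the reported TCP height. I'll check the feeder corners against the fixed cameras.

```bash
python3 - <<'E'
from h import *
S=cam("side");C=cam("scene");W=cam("wrist","w5")
print('side front,fence corner',plane(S,[(232.5,271.9),(191.2,265.5)],.008).round(4).tolist())
print('scene front, rear corner',plane(C,[(342,222.9),(348.6,237.9)],.008).round(4).tolist())
print('C,D,B in all');
for d in (C,S,W):
    print(d["n"]);[print(r) for r in rects(d,amin=12) if abs(r[0]-430)<40]
O=np.array([.6388,-.1229]);th=.0337
def F(x,y,z): return [O[0]+x*np.cos(th)-y*np.sin(th),O[1]+x*np.sin(th)+y*np.cos(th),z]
for nm,p in dict(hinge=(0,-.07,.085),grip=(-.1197,-.1206,.136),corner=(-.08,.34,.008),fencetopend=(.035,.34,.053),bayfront=(-.08,0,.008)).items():
    print(nm,*[pix(d,F(*p)).round(0).tolist() for d in (C,S)])
E
```

```text
side front,fence corner [[0.5425, 0.2212], [0.659, 0.2299]]
scene front, rear corner [[0.62, 0.2171], [0.6817, 0.2187]]
C,D,B in all
scene
[432.7, -333.0, 38.6, 12.5, -18.0, [158, 183]]
[440.8, 157.5, 51.7, 12.9, -14.0, [311, 168]]
[445.2, 336.9, 41.7, 14.1, -6.9, [365, 163]]
[427.7, 456.2, 39.4, 17.5, 25.7, [398, 156]]
side
[411.1, 471.5, 41.7, 32.8, 30.7, [250, 326]]
[426.0, 357.1, 41.4, 38.7, 11.7, [260, 288]]
[416.9, 180.5, 53.5, 31.0, -74.8, [283, 247]]
[425.0, 53.7, 42.6, 36.6, -75.7, [291, 222]]
[407.8, -299.5, 41.6, 20.9, -79.4, [320, 172]]
wrist
[436.6, 208.9, 26.1, 6.7, 6.6, [38, 239]]
[442.3, 145.1, 26.7, 13.5, 89.8, [94, 228]]
[435.7, 26.0, 45.9, 14.7, -8.3, [251, 216]]
hinge [[207.0, 227.0]] [[247.0, 177.0]]
grip [[184.0, 188.0]] [[285.0, 162.0]]
corner [[334.0, 207.0]] [[232.0, 270.0]]
fencetopend [[348.0, 223.0]] [[191.0, 249.0]]
bayfront [[229.0, 222.0]] [[264.0, 209.0]]
```

View pics/w5.png

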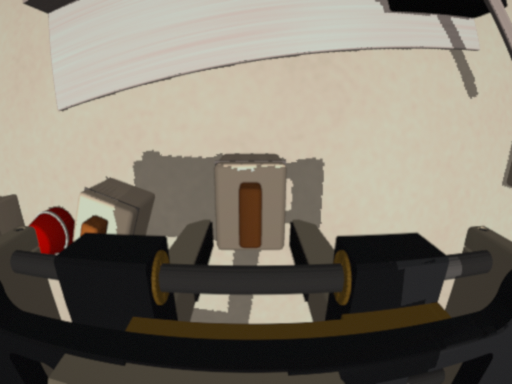

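The feeder pose agrees with the fixed cameras, taking the floor as z=0. The fingertip therefore acts about 5 mm above the reported TCP, so I'll descend to TCP z=0.066.

Emit:
play_rows:
  plan:
    - [0,0,10,0]
    - [0,0,10,0]
    - [0,0,5,0]
    - [0,0,5,0]
    - [0,0,0,0]
  fingers: 0.5

```text
clock: 8.65
tool_pos: [0.4334, 0.0266, 0.0763]
ee_rot: [-3.141, 0.002, -0.134]
contact_force: [-0.2, 0.1, -0.1]
finger_gap: 0.0463
grasp_force: 0.0
```

Emit:
play_rows:
  plan:
    - [0,0,5,0]
    - [0,0,4,0]
    - [0,0,0,0]

```text
clock: 8.95
tool_pos: [0.4337, 0.0265, 0.0678]
ee_rot: [-3.142, 0.001, -0.134]
contact_force: [-0.4, -0.6, -0.4]
finger_gap: 0.0465
grasp_force: 0.0
```

Emit:
play_rows:
  plan:
    - [0,0,0,0]
    - [0,0,0,0]
    - [0,0,0,0]
    - [0,0,0,0]
    - [0,0,0,0]
    - [0,0,0,0]
    - [0,0,0,0]
    - [0,0,0,0]
  fingers: 1

```text
clock: 9.75
tool_pos: [0.4341, 0.0265, 0.0683]
ee_rot: [-3.141, -0.0, -0.134]
contact_force: [0.4, 0.8, 1.4]
finger_gap: 0.0159
grasp_force: 25.0
```

Emit:
play_rows:
  plan:
    - [0,0,-10,0]
    - [0,0,-20,0]
    - [0,0,-30,0]
    - [0,0,-40,0]
    - [0,0,0,-4.8]
    - [0,0,0,-4.8]
    - [32,19,0,0]
    - [33,19,0,0]
    - [33,20,0,0]
    - [33,20,0,0]
    - [33,19,0,0]
    - [32,19,0,0]

```text
clock: 10.95
tool_pos: [0.6347, -0.0838, 0.1684]
ee_rot: [-3.142, 0.001, 0.033]
contact_force: [-0.0, -0.3, -1.3]
finger_gap: 0.0158
grasp_force: 25.0
```

Emit:
play_rows:
  plan:
    - [0,0,0,0]
    - [0,0,0,0]

```text
clock: 11.15
tool_pos: [0.6334, -0.0833, 0.1675]
ee_rot: [-3.141, 0.002, 0.032]
contact_force: [-0.7, 0.2, -1.8]
finger_gap: 0.0159
grasp_force: 25.0
```

```bash
python3 - <<'E'
from h import *
a=cam("side","s6")["pixels"][110:260,200:350,::-1];b=cam("scene","sc6")["pixels"][130:270,160:300,::-1]
cv2.imwrite("pics/c6.png",np.hstack([cv2.resize(a,(400,400),interpolation=2),cv2.resize(b,(400,400),interpolation=2)]))
w=cam("wrist","w6");[print(r) for r in rects(w)]
O=np.array([.6388,-.1229]);th=.0337
t=np.array(ctrl.state()['tool_pos']);e=t[:2]-O;print(t,'feeder',e@[np.cos(th),np.sin(th)],e@[-np.sin(th),np.cos(th)])
for d in (cam("scene"),cam("side")): print(pix(d,t), pix(d,[t[0],t[1],t[2]+.025]))
E
```

```text
[597.5, -84.3, 67.6, 26.3, 2.8, [252, 233]]
[793.2, 143.2, 14.2, 9.9, 78.3, [35, 35]]
[ 0.63267703 -0.08225273  0.16840608] feeder -0.004749938265276535 0.04083049284029437
[[244.20822107 199.30086251]] [[243.87332114 192.62201875]]
[[238.11594512 167.85251531]] [[238.00526553 160.50234048]]
```

View pics/c6.png

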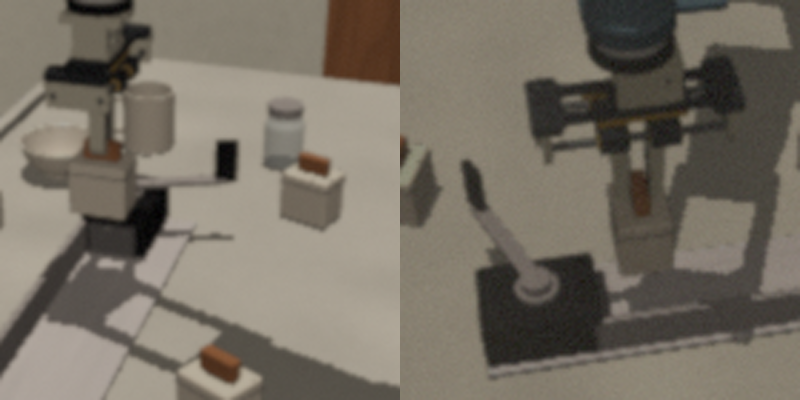

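The views show the caddy held upright over the bay: side px (102,185), scene px (640,235). Now I'll lower it.

Emit:
play_rows:
  plan:
    - [0,0,20,0]
    - [0,0,25,0]
    - [0,0,20,0]
    - [0,0,12,0]
    - [0,0,6,0]
    - [0,0,3,0]
    - [0,0,0,0]

```text
clock: 12.1
tool_pos: [0.6341, -0.083, 0.0828]
ee_rot: [3.141, -0.001, 0.033]
contact_force: [0.2, -0.3, -1.9]
finger_gap: 0.0156
grasp_force: 25.0
```

Emit:
play_rows:
  plan:
    - [0,0,2,0]
    - [0,0,1,0]
    - [0,0,1,0]
    - [0,0,0,0]

```text
clock: 12.5
tool_pos: [0.6338, -0.083, 0.0783]
ee_rot: [3.142, -0.0, 0.033]
contact_force: [0.3, 0.8, -2.7]
finger_gap: 0.0156
grasp_force: 25.0
```

Emit:
play_rows:
  plan:
    - [0,0,1,0]
    - [0,0,1,0]
    - [0,0,0.5,0]
    - [0,0,0,0]

```text
clock: 12.9
tool_pos: [0.6343, -0.0831, 0.0764]
ee_rot: [3.141, -0.001, 0.033]
contact_force: [0.9, -0.3, 2.2]
finger_gap: 0.0159
grasp_force: 25.0
```

Emit:
play_rows:
  plan:
    - [0,0,0,0]
    - [0,0,0,0]
    - [0,0,0,0]
    - [0,0,0,0]
    - [0,0,0,0]
    - [0,0,-30,0]
    - [0,0,-40,0]
    - [0,0,-35,0]
    - [-29,40,0,0]
    - [-29,40,0,0]
    - [-29,40,0,0]
    - [-29,40,0,0]
  fingers: 0.4

```text
clock: 14.1
tool_pos: [0.522, -0.2479, 0.181]
ee_rot: [3.141, -0.0, 0.034]
contact_force: [0.7, -0.4, -0.2]
finger_gap: 0.0556
grasp_force: 0.0
```

Emit:
play_rows:
  plan:
    - [0,0,0,0]
    - [0,0,30,0]
    - [0,0,30,0]
    - [0,0,20,0]
    - [0,0,6,0]
    - [0,0,0,0]
  fingers: 0.35

```text
clock: 14.7
tool_pos: [0.523, -0.2459, 0.094]
ee_rot: [-3.14, 0.001, 0.034]
contact_force: [0.1, 0.7, 1.1]
finger_gap: 0.0605
grasp_force: 0.0
```

```bash
python3 - <<'E'
from h import *
a=cam("side","s7")["pixels"][110:260,200:350,::-1];b=cam("scene","sc7")["pixels"][130:270,130:270,::-1]
cv2.imwrite("pics/c7.png",np.hstack([cv2.resize(a,(400,400),interpolation=2),cv2.resize(b,(400,400),interpolation=2)]))
print(ctrl.state()['tool_pos'],ctrl.state()['contact_force'])
E
```

```text
[ 0.52406082 -0.24690056  0.09581248] [-1.16805963  0.23954439  0.37706781]
```

View pics/c7.png

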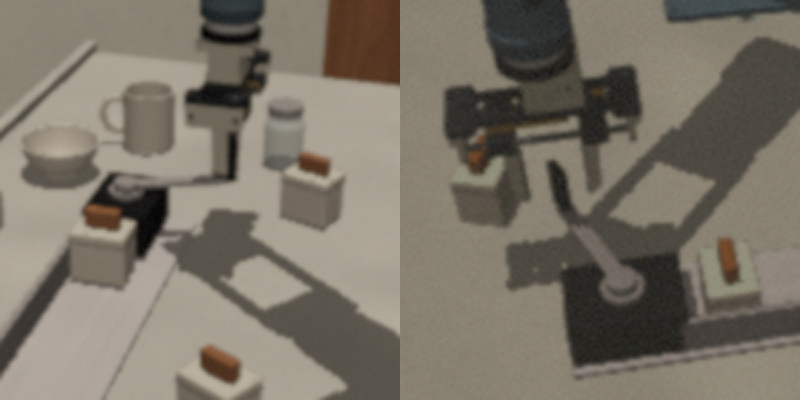

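The lever handle (558,185) stands between the fingers, and the caddy sits upright in the bay (728,275). Now I'll swing the lever.

Emit:
play_rows:
  plan:
    - [0,0,0,0]
    - [0,-10,0,0]
    - [0,-10,0,0]
    - [0,-10,0,0]
    - [0,-10,0,0]
    - [0,-10,0,0]
    - [0,-10,0,0]
    - [0,-10,0,0]
    - [0,-10,0,0]
    - [0,-10,0,0]
    - [0,-8,0,0]
    - [0,0,0,0]
  fingers: 0.55

```text
clock: 16.0
tool_pos: [0.521, -0.1492, 0.0952]
ee_rot: [3.138, -0.003, 0.034]
contact_force: [2.0, -7.6, -4.0]
finger_gap: 0.042
grasp_force: 3.9
```

Emit:
play_rows:
  plan:
    - [0,-5,0,0]
    - [0,-3,0,0]
    - [0,0,0,0]

```text
clock: 16.3
tool_pos: [0.5218, -0.1424, 0.0954]
ee_rot: [3.137, -0.005, 0.034]
contact_force: [5.9, -9.4, -5.0]
finger_gap: 0.042
grasp_force: 4.6
```

Emit:
play_rows:
  plan:
    - [0,-4,0,0]
    - [0,-2,0,0]
    - [0,0,0,0]

```text
clock: 16.6
tool_pos: [0.5224, -0.1371, 0.0958]
ee_rot: [3.136, -0.006, 0.034]
contact_force: [6.6, -10.0, -4.4]
finger_gap: 0.042
grasp_force: 5.2
```

Emit:
play_rows:
  plan:
    - [0,-3,0,0]
    - [0,0,0,0]

```text
clock: 16.8
tool_pos: [0.5226, -0.1344, 0.0959]
ee_rot: [3.135, -0.007, 0.034]
contact_force: [8.5, -10.2, -5.4]
finger_gap: 0.0421
grasp_force: 5.5
```

```bash
python3 - <<'E'
from h import *
b=cam("scene","sc8")["pixels"][130:270,130:330,::-1]
cv2.imwrite("pics/c8.png",cv2.resize(b,(800,560),interpolation=2))
print(ctrl.state()['tool_pos'],ctrl.state()['contact_force'])
E
```

```text
[ 0.52262105 -0.13435539  0.09592408] [  7.15793646 -11.51483693  -4.46035866]
```

View pics/c8.png

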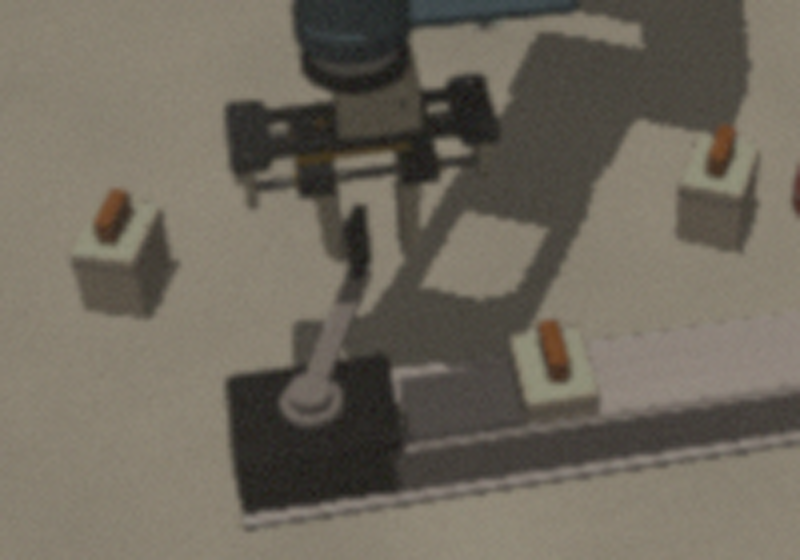

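Scene view: the lever (330,320) is swung nearly to its stop, and the caddy (555,370) is out on the rail, still upright and square. I'll push the last few millimetres.

Emit:
play_rows:
  plan:
    - [0,-3,0,0]
    - [0,0,0,0]

```text
clock: 17.05
tool_pos: [0.5219, -0.133, 0.0961]
ee_rot: [3.133, -0.006, 0.034]
contact_force: [3.7, -16.8, -4.4]
finger_gap: 0.0422
grasp_force: 7.0
```

Emit:
play_rows:
  plan:
    - [0,-3,0,0]
    - [0,0,0,0]

```text
clock: 17.25
tool_pos: [0.522, -0.1325, 0.096]
ee_rot: [3.129, -0.006, 0.034]
contact_force: [3.3, -25.4, -7.4]
finger_gap: 0.0424
grasp_force: 11.1
```

Emit:
play_rows:
  plan:
    - [0,-3,0,0]
    - [0,0,0,0]

```text
clock: 17.45
tool_pos: [0.5222, -0.1321, 0.096]
ee_rot: [3.125, -0.006, 0.034]
contact_force: [4.2, -34.5, -10.7]
finger_gap: 0.0427
grasp_force: 15.1
```

Emit:
play_rows:
  plan:
    - [0,20,0,0]
    - [0,26,0,0]
    - [0,26,0,0]
    - [0,26,0,0]
    - [0,26,0,0]
    - [0,0,0,0]
    - [0,0,0,0]
    - [0,0,-40,0]
    - [0,0,-50,0]
    - [-40,20,0,0]
    - [-40,20,0,0]
    - [-40,20,0,0]

```text
clock: 18.65
tool_pos: [0.4046, -0.3089, 0.1852]
ee_rot: [-3.142, -0.001, 0.036]
contact_force: [-0.0, -1.0, -0.5]
finger_gap: 0.0419
grasp_force: 0.0
```

Emit:
play_rows:
  plan:
    - [-45,20,0,0]
    - [0,0,0,0]
    - [0,0,0,0]

```text
clock: 18.95
tool_pos: [0.3606, -0.3311, 0.1849]
ee_rot: [-3.141, -0.001, 0.031]
contact_force: [0.8, 0.6, -0.2]
finger_gap: 0.0421
grasp_force: 0.0
```

```bash
python3 - <<'E'
from h import *
w=cam("wrist","w9");print(ctrl.state()['tool_pos'],ctrl.state()['contact_force'])
for z in (.089,.07): [print(r) for r in rects(w,z)]
c=cam("scene","sc9");[print(r) for r in rects(c,amin=12) if r[0]<700]
E
```

```text
[ 0.36143854 -0.33096363  0.18491511] [ 0.32752677  0.92447619 -0.65555273]
[421.6, -334.9, 41.7, 14.7, -19.0, [257, 126]]
[421.1, -335.2, 44.6, 15.7, -19.0, [257, 126]]
[634.9, -12.7, 41.7, 13.0, 3.7, [269, 217]]
[433.2, -331.5, 37.8, 15.5, 0.9, [158, 183]]
[481.0, 230.9, 65.9, 34.7, -15.7, [336, 174]]
[436.0, 159.8, 42.6, 12.4, -25.4, [311, 167]]
[445.2, 336.3, 41.6, 13.1, -7.2, [365, 163]]
[427.0, 454.9, 36.4, 16.4, 35.8, [397, 156]]
```

View pics/w9.png

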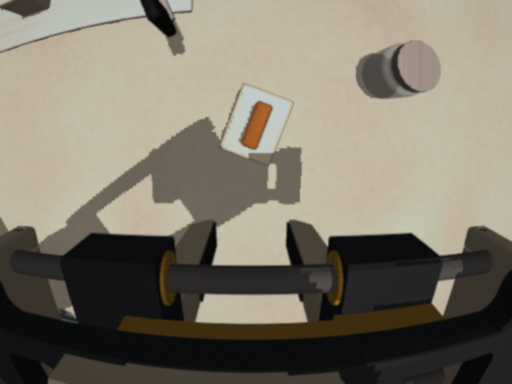

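Wrist view: caddy A is at (257,126) with yaw -19°. The jar at (415,67) is well clear.

Emit:
play_rows:
  plan:
    - [30,3,0,0]
    - [30,3,0,0]
    - [0,0,0,7]
    - [0,0,0,7]
    - [0,0,0,7]
    - [0,0,30,0]
    - [0,0,30,0]
    - [0,0,30,0]
    - [0,0,17,0]
    - [0,0,10,0]
    - [0,0,0,0]
  fingers: 0.45

```text
clock: 20.15
tool_pos: [0.4216, -0.3343, 0.0664]
ee_rot: [-3.14, 0.002, -0.331]
contact_force: [-0.3, 0.1, 0.1]
finger_gap: 0.051
grasp_force: 0.0
```

Emit:
play_rows:
  plan:
    - [0,0,0,0]
    - [0,0,0,0]
    - [0,0,0,0]
    - [0,0,0,0]
    - [0,0,0,0]
    - [0,0,0,0]
    - [0,0,0,0]
    - [0,0,0,0]
    - [0,0,0,0]
  fingers: 1

```text
clock: 21.05
tool_pos: [0.4211, -0.3362, 0.0679]
ee_rot: [-3.142, -0.0, -0.333]
contact_force: [-1.5, 1.1, 3.1]
finger_gap: 0.0158
grasp_force: 24.9
```

Emit:
play_rows:
  plan:
    - [0,0,-10,0]
    - [0,0,-25,0]
    - [0,0,-35,0]
    - [0,0,-30,0]
    - [0,0,0,-7]
    - [0,0,0,-7]
    - [0,0,0,-7]
    - [1.5,-42,0,0]
    - [1.5,-42,0,0]
    - [1.5,-42,0,0]
    - [1.5,-42,0,0]
    - [1.5,-42,0,0]

```text
clock: 22.25
tool_pos: [0.4211, -0.1246, 0.1679]
ee_rot: [3.142, 0.0, 0.033]
contact_force: [1.0, 0.2, -2.7]
finger_gap: 0.0159
grasp_force: 25.0
```

Emit:
play_rows:
  plan:
    - [1,-42,0,0]
    - [30,1,0,0]
    - [30,1,0,0]
    - [38,1,0,0]
    - [38,1,0,0]
    - [38,1.2,0,0]
    - [38,2,0,0]
    - [0,0,0,0]
    - [0,0,0,0]

```text
clock: 23.15
tool_pos: [0.633, -0.0841, 0.1667]
ee_rot: [-3.141, 0.002, 0.034]
contact_force: [-0.4, 0.3, -3.0]
finger_gap: 0.016
grasp_force: 25.0
```

```bash
cat >> h.py <<'E'
O=np.array([.6388,-.1229]);TH=.0337
def fd(p): e=np.array(p[:2])-O;return np.round(1000*np.array([e@[np.cos(TH),np.sin(TH)],e@[-np.sin(TH),np.cos(TH)]]),1)
E
python3 - <<'E'
from h import *
s=ctrl.state();print(s['tool_pos'],fd(s['tool_pos']),s['ee_rot'],s['finger_gap'],s['grasp_force'])
for n in ("scene","side"):
    d=cam(n,n+"10")
    for r in rects(d,.097,amin=12):
        if r[0]<700: print(n,r,fd(np.array(r[:2])/1000))
E
```

```text
[ 0.63304833 -0.08411263  0.16665542] [-4.4 39. ] [-3.14109563e+00  2.39843292e-03  3.35774786e-02] 0.016042562533308328 24.99740034341812
scene [568.3, -75.8, 29.9, 8.9, -7.4, [245, 202]] [-68.9  49.4]
scene [490.7, 224.7, 69.4, 29.9, -21.8, [336, 174]] [-136.3  352.4]
scene [445.8, 156.7, 52.0, 13.3, -20.8, [311, 167]] [-183.5  285.9]
scene [456.8, 331.5, 46.2, 13.0, -7.2, [365, 164]] [-166.6  460.3]
scene [441.3, 451.0, 46.8, 19.7, 18.0, [398, 157]] [-178.1  580.2]
side [408.7, 479.2, 41.5, 32.3, 31.1, [249, 326]] [-209.7  609.5]
side [423.2, 366.2, 40.9, 38.2, 11.7, [260, 288]] [-199.   496.1]
side [413.7, 191.5, 51.6, 32.8, -25.1, [283, 247]] [-214.4  321.8]
side [619.3, 12.9, 43.6, 37.0, -71.8, [232, 202]] [-14.9 136.4]
side [670.9, -243.1, 51.5, 10.7, -70.8, [243, 167]] [  28.  -121.2]
```

Emit:
play_rows:
  plan:
    - [0,0,20,0]
    - [0,0,25,0]
    - [0,0,20,0]
    - [0,0,12,0]
    - [0,0,6,0]
    - [0,0,3,0]
    - [0,0,2,0]
    - [0,0,1.5,0]
    - [0,0,1,0]
    - [0,0,0,0]

```text
clock: 24.25
tool_pos: [0.6336, -0.0842, 0.0776]
ee_rot: [3.141, -0.001, 0.033]
contact_force: [-0.3, -0.1, -2.9]
finger_gap: 0.016
grasp_force: 25.0
```

Emit:
play_rows:
  plan:
    - [0,0,1,0]
    - [0,0,0.6,0]
    - [0,0,0,0]

```text
clock: 24.55
tool_pos: [0.6342, -0.0842, 0.0767]
ee_rot: [3.141, -0.002, 0.033]
contact_force: [-0.1, 0.8, 3.8]
finger_gap: 0.0159
grasp_force: 25.0
```

Emit:
play_rows:
  plan:
    - [0,0,0,0]
    - [0,0,0,0]
    - [0,0,0,0]
    - [0,0,0,0]
    - [0,0,0,0]
    - [0,0,-30,0]
    - [0,0,-40,0]
    - [0,0,-35,0]
    - [-29,40,0,0]
    - [-29,40,0,0]
    - [-29,40,0,0]
    - [-29,40,0,0]
  fingers: 0.4

```text
clock: 25.75
tool_pos: [0.5216, -0.2491, 0.1809]
ee_rot: [3.141, -0.0, 0.034]
contact_force: [0.8, 0.2, 0.0]
finger_gap: 0.0552
grasp_force: 0.0
```

Emit:
play_rows:
  plan:
    - [0,0,0,0]
    - [0,0,30,0]
    - [0,0,30,0]
    - [0,0,20,0]
    - [0,0,6,0]
    - [0,0,0,0]
  fingers: 0.35

```text
clock: 26.35
tool_pos: [0.5226, -0.2472, 0.0939]
ee_rot: [-3.14, 0.001, 0.034]
contact_force: [-0.3, 0.4, -0.6]
finger_gap: 0.0603
grasp_force: 0.0
```

Emit:
play_rows:
  plan:
    - [0,-2,0,0]
    - [0,-10,0,0]
    - [0,-12,0,0]
    - [0,-12,0,0]
    - [0,-12,0,0]
    - [0,-12,0,0]
    - [0,-12,0,0]
    - [0,-12,0,0]
    - [0,-12,0,0]
    - [0,-12,0,0]
    - [0,-6,0,0]
    - [0,0,0,0]
  fingers: 0.55

```text
clock: 27.55
tool_pos: [0.5212, -0.1355, 0.0961]
ee_rot: [3.136, -0.005, 0.034]
contact_force: [2.9, -9.3, -0.7]
finger_gap: 0.0422
grasp_force: 3.8
```

Emit:
play_rows:
  plan:
    - [0,-4,0,0]
    - [0,0,0,0]

```text
clock: 27.75
tool_pos: [0.5211, -0.1329, 0.0963]
ee_rot: [3.134, -0.005, 0.034]
contact_force: [3.2, -12.2, -2.2]
finger_gap: 0.0421
grasp_force: 5.3
```

Emit:
play_rows:
  plan:
    - [0,-4,0,0]
    - [0,0,0,0]

```text
clock: 27.95
tool_pos: [0.5213, -0.1323, 0.0962]
ee_rot: [3.129, -0.006, 0.034]
contact_force: [2.7, -23.2, -7.5]
finger_gap: 0.0426
grasp_force: 10.7
```

Emit:
play_rows:
  plan:
    - [0,20,0,0]
    - [0,26,0,0]
    - [0,26,0,0]
    - [0,26,0,0]
    - [0,24,0,0]
    - [0,0,0,0]
    - [0,0,0,0]
    - [0,0,-40,0]
    - [0,0,-50,0]
    - [-17,-46,0,0]
    - [-17,-46,0,0]
    - [-17,-46,0,0]

```text
clock: 29.15
tool_pos: [0.4659, -0.1086, 0.185]
ee_rot: [-3.141, -0.001, 0.034]
contact_force: [0.0, 0.1, 0.2]
finger_gap: 0.042
grasp_force: 0.0
```

Emit:
play_rows:
  plan:
    - [-17,-46,0,0]
    - [-17,-46,0,0]
    - [-17,-46,0,0]
    - [-17,-46,0,0]
    - [-17,-46,0,0]
    - [-17,-44,0,0]
    - [0,0,0,0]
    - [0,0,0,0]

```text
clock: 29.95
tool_pos: [0.3544, 0.1605, 0.1848]
ee_rot: [-3.142, -0.0, 0.039]
contact_force: [-0.3, 0.6, 0.8]
finger_gap: 0.0419
grasp_force: 0.0
```

```bash
python3 - <<'E'
from h import *
s=ctrl.state();print(s['tool_pos'],s['contact_force'])
for n in ("wrist","scene","side"):
    d=cam(n,n+"11")
    for z in ((.089,.097) if n=="wrist" else (.097,)):
      for r in rects(d,z,amin=12):
        if r[0]<700: print(n,z,r,fd(np.array(r[:2])/1000))
E
```

```text
[0.35439952 0.16050401 0.18475247] [-0.26852302  0.63310147  0.78884335]
wrist 0.089 [416.0, 445.7, 47.1, 29.9, 33.4, [8, 131]] [-203.5  575.8]
wrist 0.089 [420.1, 241.6, 11.7, 11.1, 89.8, [165, 119]] [-206.3  371.7]
wrist 0.089 [422.9, 159.7, 42.1, 14.6, -27.4, [255, 118]] [-206.3  289.7]
wrist 0.089 [432.5, 331.2, 41.6, 23.8, -0.0, [82, 110]] [-190.9  460.8]
wrist 0.097 [416.2, 437.2, 45.7, 29.0, 33.4, [8, 131]] [-203.6  567.3]
wrist 0.097 [420.2, 239.2, 11.3, 10.8, 89.8, [165, 119]] [-206.3  369.3]
wrist 0.097 [422.8, 159.8, 40.8, 14.2, -27.4, [255, 118]] [-206.4  289.8]
wrist 0.097 [432.2, 326.2, 40.4, 23.0, -0.0, [82, 110]] [-191.4  455.8]
scene 0.097 [644.2, -14.2, 44.8, 12.6, 0.4, [269, 218]] [  9.1 108.5]
scene 0.097 [639.3, 39.7, 40.9, 13.0, 2.3, [288, 214]] [  6.  162.5]
scene 0.097 [538.1, 213.6, 22.0, 9.2, 80.5, [336, 184]] [-89.3 339.7]
scene 0.097 [491.6, 226.7, 69.1, 34.6, -16.8, [337, 174]] [-135.3  354.4]
scene 0.097 [445.3, 155.8, 41.4, 12.8, -14.0, [311, 167]] [-184.   285.1]
scene 0.097 [456.9, 332.1, 46.3, 14.3, -1.3, [365, 164]] [-166.5  460.9]
scene 0.097 [440.9, 446.6, 42.6, 25.4, 25.9, [397, 157]] [-178.6  575.8]
side 0.097 [408.7, 479.2, 41.4, 32.5, 30.9, [249, 326]] [-209.7  609.5]
side 0.097 [423.2, 366.2, 40.9, 38.2, 11.7, [260, 288]] [-199.   496.1]
side 0.097 [414.2, 192.8, 52.5, 29.6, -28.2, [283, 247]] [-213.8  323.1]
side 0.097 [620.7, 35.2, 101.6, 43.9, -85.5, [229, 206]] [-12.8 158.6]
```

Emit:
play_rows:
  plan:
    - [34,1.5,0,0]
    - [34,1.5,0,0]
    - [0,0,0,7.35]
    - [0,0,0,7.35]
    - [0,0,0,7.35]
    - [0,0,0,7.35]
    - [0,0,30,0]
    - [0,0,30,0]
    - [0,0,30,0]
    - [0,0,17,0]
    - [0,0,9,0]
    - [0,0,0,0]
  fingers: 0.45

```text
clock: 31.3
tool_pos: [0.4239, 0.1567, 0.0676]
ee_rot: [3.14, 0.002, -0.483]
contact_force: [-0.2, -0.9, 0.7]
finger_gap: 0.0508
grasp_force: 0.0
```

Emit:
play_rows:
  plan:
    - [0,0,0,0]
    - [0,0,0,0]
    - [0,0,0,0]
    - [0,0,0,0]
    - [0,0,0,0]
    - [0,0,0,0]
    - [0,0,0,0]
    - [0,0,0,0]
    - [0,0,0,0]
  fingers: 1

```text
clock: 32.2
tool_pos: [0.4245, 0.1582, 0.0689]
ee_rot: [-3.141, -0.001, -0.48]
contact_force: [-0.0, 1.2, 3.8]
finger_gap: 0.0159
grasp_force: 24.9
```

Emit:
play_rows:
  plan:
    - [0,0,-10,0]
    - [0,0,-25,0]
    - [0,0,-35,0]
    - [0,0,-30,0]
    - [0,0,0,-7.35]
    - [0,0,0,-7.35]
    - [0,0,0,-7.35]
    - [0,0,0,-7.35]
    - [-1.4,40,0,0]
    - [-1.4,40,0,0]
    - [-1.4,40,0,0]
    - [-1.4,40,0,0]

```text
clock: 33.4
tool_pos: [0.4228, -0.0034, 0.1687]
ee_rot: [3.142, 0.001, 0.034]
contact_force: [0.1, -0.1, -2.9]
finger_gap: 0.0157
grasp_force: 24.9
```

Emit:
play_rows:
  plan:
    - [-1.4,40,0,0]
    - [-1.2,41,0,0]
    - [30,1,0,0]
    - [30,1,0,0]
    - [37,1,0,0]
    - [37,1,0,0]
    - [37,1,0,0]
    - [37,2,0,0]
    - [0,0,0,0]
    - [0,0,0,0]

```text
clock: 34.4
tool_pos: [0.6314, -0.0831, 0.1674]
ee_rot: [-3.141, 0.003, 0.034]
contact_force: [-0.5, 0.5, -3.1]
finger_gap: 0.0159
grasp_force: 25.0
```

Emit:
play_rows:
  plan:
    - [2,0,20,0]
    - [0,0,25,0]
    - [0,0,20,0]
    - [0,0,12,0]
    - [0,0,6,0]
    - [0,0,3,0]
    - [0,0,2,0]
    - [0,0,2,0]
    - [0,0,1,0]
    - [0,0,0,0]

```text
clock: 35.4
tool_pos: [0.6342, -0.0832, 0.0779]
ee_rot: [3.141, -0.0, 0.033]
contact_force: [-0.7, -0.7, -2.6]
finger_gap: 0.0155
grasp_force: 25.0
```

Emit:
play_rows:
  plan:
    - [0,0,0.8,0]
    - [0,0,0.6,0]
    - [0,0,0,0]

```text
clock: 35.7
tool_pos: [0.6348, -0.0833, 0.0772]
ee_rot: [3.141, -0.002, 0.033]
contact_force: [2.1, -0.6, 2.3]
finger_gap: 0.0156
grasp_force: 25.0
```

Down on the bed. Now I'll release it and work the lever a third time.

Emit:
play_rows:
  plan:
    - [0,0,0,0]
    - [0,0,0,0]
    - [0,0,0,0]
    - [0,0,0,0]
    - [0,0,0,0]
    - [0,0,-30,0]
    - [0,0,-40,0]
    - [0,0,-35,0]
    - [-29,40,0,0]
    - [-29,40,0,0]
    - [-29,40,0,0]
    - [-29,40,0,0]
  fingers: 0.4

```text
clock: 36.9
tool_pos: [0.5223, -0.248, 0.1815]
ee_rot: [3.141, -0.0, 0.034]
contact_force: [-0.1, -1.0, -0.4]
finger_gap: 0.0557
grasp_force: 0.0
```

Emit:
play_rows:
  plan:
    - [0,0,0,0]
    - [0,0,30,0]
    - [0,0,30,0]
    - [0,0,20,0]
    - [0,0,6,0]
    - [0,0,0,0]
  fingers: 0.35

```text
clock: 37.5
tool_pos: [0.5233, -0.2461, 0.0946]
ee_rot: [-3.14, 0.001, 0.034]
contact_force: [0.1, -0.5, 0.4]
finger_gap: 0.0609
grasp_force: 0.0
```

Emit:
play_rows:
  plan:
    - [0,-2,0,0]
    - [0,-10,0,0]
    - [0,-12,0,0]
    - [0,-12,0,0]
    - [0,-12,0,0]
    - [0,-12,0,0]
    - [0,-12,0,0]
    - [0,-12,0,0]
    - [0,-12,0,0]
    - [0,-12,0,0]
    - [0,-6,0,0]
    - [0,0,0,0]
  fingers: 0.55

```text
clock: 38.7
tool_pos: [0.5229, -0.135, 0.0968]
ee_rot: [3.135, -0.007, 0.034]
contact_force: [6.7, -11.2, -4.9]
finger_gap: 0.0419
grasp_force: 5.3
```

Emit:
play_rows:
  plan:
    - [0,-4,0,0]
    - [0,0,0,0]

```text
clock: 38.9
tool_pos: [0.5233, -0.1333, 0.0968]
ee_rot: [3.132, -0.008, 0.034]
contact_force: [6.4, -16.6, -7.6]
finger_gap: 0.042
grasp_force: 8.5
```

Emit:
play_rows:
  plan:
    - [0,-4,0,0]
    - [0,0,0,0]

```text
clock: 39.1
tool_pos: [0.5235, -0.1326, 0.0968]
ee_rot: [3.127, -0.009, 0.034]
contact_force: [7.3, -29.0, -13.1]
finger_gap: 0.0424
grasp_force: 14.3
```

Emit:
play_rows:
  plan:
    - [0,20,0,0]
    - [0,26,0,0]
    - [0,26,0,0]
    - [0,26,0,0]
    - [0,24,0,0]
    - [0,0,0,0]
    - [0,0,0,0]
    - [0,0,-40,0]
    - [0,0,-50,0]
    - [-10,-42,0,0]
    - [-10,-42,0,0]
    - [-10,-42,0,0]

```text
clock: 40.3
tool_pos: [0.4883, -0.1189, 0.1857]
ee_rot: [-3.141, -0.001, 0.034]
contact_force: [1.0, 0.7, 0.7]
finger_gap: 0.0422
grasp_force: 0.0
```

Emit:
play_rows:
  plan:
    - [-10,-42,0,0]
    - [-10,-42,0,0]
    - [-10,-42,0,0]
    - [-10,-42,0,0]
    - [-10,-42,0,0]
    - [-10,-42,0,0]
    - [-10,-42,0,0]
    - [-10,-42,0,0]
    - [-10,-42,0,0]
    - [-10,-42,0,0]
    - [-10,-42,0,0]
    - [0,0,0,0]

```text
clock: 41.5
tool_pos: [0.3602, 0.3409, 0.1853]
ee_rot: [-3.139, 0.001, 0.04]
contact_force: [0.3, 0.1, -0.3]
finger_gap: 0.0416
grasp_force: 0.0
```

```bash
python3 - <<'E'
from h import *
s=ctrl.state();print(s['tool_pos'],s['ee_rot'],s['contact_force'])
for n in ("wrist","scene"):
    d=cam(n,n+"12")
    for r in rects(d,.089 if n=="wrist" else .097,amin=12):
        if r[0]<700: print(n,r,fd(np.array(r[:2])/1000))
E
```

```text
[0.36021708 0.34092363 0.18534026] [-3.13937670e+00  9.44192862e-04  4.02394862e-02] [ 0.26441903  0.11664653 -0.2583192 ]
wrist [420.7, 261.6, 12.7, 12.1, -85.6, [340, 132]] [-205.   391.6]
wrist [419.2, 251.0, 23.9, 6.4, -5.5, [351, 134]] [-206.9  381.1]
wrist [417.3, 453.1, 42.3, 18.4, 33.3, [135, 129]] [-202.   583.1]
wrist [433.0, 339.3, 41.3, 14.6, -0.9, [256, 113]] [-190.1  468.9]
wrist [610.6, 42.0, 38.2, 9.4, -69.1, [502, 3]] [-22.6 165.8]
scene [642.1, -13.6, 40.6, 12.6, 0.8, [269, 217]] [  7.  109.1]
scene [641.2, 39.8, 44.7, 13.1, 1.9, [288, 215]] [  7.9 162.5]
scene [639.5, 92.8, 48.3, 14.1, 0.0, [306, 212]] [  8.  215.6]
scene [494.4, 225.5, 62.9, 33.1, -22.8, [337, 174]] [-132.6  353.1]
scene [459.3, 331.4, 51.7, 12.8, -18.8, [365, 164]] [-164.1  460.1]
scene [439.2, 449.9, 41.3, 18.4, 35.5, [398, 156]] [-180.2  579.2]
```

Emit:
play_rows:
  plan:
    - [36,2,0,2.8]
    - [37,2,0,0]
    - [0,0,0,0]
    - [0,0,30,0]
    - [0,0,30,0]
    - [0,0,30,0]
    - [0,0,18,0]
    - [0,0,9,0]
    - [0,0,0,0]
  fingers: 0.45

```text
clock: 42.5
tool_pos: [0.4359, 0.3316, 0.0674]
ee_rot: [3.14, 0.003, -0.017]
contact_force: [-0.4, 0.0, 0.1]
finger_gap: 0.0509
grasp_force: 0.0
```

Emit:
play_rows:
  plan:
    - [0,0,0,0]
    - [0,0,0,0]
    - [0,0,0,0]
    - [0,0,0,0]
    - [0,0,0,0]
    - [0,0,0,0]
    - [0,0,0,0]
    - [0,0,0,0]
    - [0,0,0,0]
  fingers: 1

```text
clock: 43.4
tool_pos: [0.4368, 0.3326, 0.068]
ee_rot: [3.141, 0.001, -0.016]
contact_force: [0.3, -0.5, -2.7]
finger_gap: 0.0157
grasp_force: 24.9
```

Emit:
play_rows:
  plan:
    - [0,0,-10,0]
    - [0,0,-25,0]
    - [0,0,-35,0]
    - [0,0,-30,0]
    - [0,0,0,-2.8]
    - [-1.4,30,0,0]
    - [-1.4,42,0,0]
    - [-1.4,42,0,0]
    - [-1.4,42,0,0]
    - [-1.4,42,0,0]
    - [-1.4,42,0,0]
    - [-1.4,42,0,0]

```text
clock: 44.6
tool_pos: [0.4365, 0.0489, 0.1691]
ee_rot: [3.141, -0.001, 0.033]
contact_force: [1.2, -0.7, -1.8]
finger_gap: 0.016
grasp_force: 24.9
```

Emit:
play_rows:
  plan:
    - [-1.4,42,0,0]
    - [-1.4,42,0,0]
    - [-1.4,40,0,0]
    - [0,9,0,0]
    - [33,1,0,0]
    - [33,1,0,0]
    - [33,1,0,0]
    - [33,1,0,0]
    - [33,1,0,0]
    - [33,2,0,0]
    - [0,0,0,0]
    - [0,0,0,0]

```text
clock: 45.8
tool_pos: [0.6347, -0.0821, 0.1678]
ee_rot: [-3.141, 0.002, 0.034]
contact_force: [-0.4, 0.8, -1.8]
finger_gap: 0.0158
grasp_force: 25.0
```

Emit:
play_rows:
  plan:
    - [1,0,20,0]
    - [0,1,25,0]
    - [0,0,20,0]
    - [0,0,12,0]
    - [0,0,6,0]
    - [0,0,3,0]
    - [0,0,2,0]
    - [0,0,2,0]
    - [0,0,1,0]
    - [0,0,0,0]

```text
clock: 46.8
tool_pos: [0.6361, -0.084, 0.0775]
ee_rot: [3.141, -0.0, 0.033]
contact_force: [-0.2, 0.5, -2.6]
finger_gap: 0.0158
grasp_force: 25.0
```

Emit:
play_rows:
  plan:
    - [0,0,0.8,0]
    - [0,0,0.6,0]
    - [0,0,0,0]

```text
clock: 47.1
tool_pos: [0.6361, -0.084, 0.076]
ee_rot: [3.141, -0.0, 0.033]
contact_force: [-0.7, -0.4, -2.0]
finger_gap: 0.0156
grasp_force: 25.0
```

Emit:
play_rows:
  plan:
    - [0,0,0.8,0]
    - [0,0,0,0]

```text
clock: 47.3
tool_pos: [0.6365, -0.084, 0.0758]
ee_rot: [3.141, -0.001, 0.033]
contact_force: [-0.6, -1.2, 3.4]
finger_gap: 0.0161
grasp_force: 25.0
```

Emit:
play_rows:
  plan:
    - [0,0,0,0]
    - [0,0,0,0]
    - [0,0,0,0]
    - [0,0,0,0]
    - [0,0,0,0]
    - [0,0,-30,0]
    - [0,0,-40,0]
    - [0,0,-35,0]
    - [-29.5,40,0,0]
    - [-29.5,40,0,0]
    - [-29.5,40,0,0]
    - [-29,40,0,0]
  fingers: 0.4

```text
clock: 48.5
tool_pos: [0.5226, -0.2488, 0.1803]
ee_rot: [3.141, -0.0, 0.034]
contact_force: [0.8, -1.3, 0.2]
finger_gap: 0.0557
grasp_force: 0.0
```

Emit:
play_rows:
  plan:
    - [0,0,0,0]
    - [0,0,30,0]
    - [0,0,30,0]
    - [0,0,20,0]
    - [0,0,6,0]
    - [0,0,0,0]
  fingers: 0.35

```text
clock: 49.1
tool_pos: [0.5237, -0.2469, 0.0933]
ee_rot: [-3.14, 0.001, 0.034]
contact_force: [0.2, -0.2, 0.6]
finger_gap: 0.0605
grasp_force: 0.0
```

Emit:
play_rows:
  plan:
    - [0,-2,0,0]
    - [0,-10,0,0]
    - [0,-12,0,0]
    - [0,-12,0,0]
    - [0,-12,0,0]
    - [0,-12,0,0]
    - [0,-12,0,0]
    - [0,-12,0,0]
    - [0,-12,0,0]
    - [0,-12,0,0]
    - [0,-6,0,0]
    - [0,0,0,0]
  fingers: 0.55

```text
clock: 50.3
tool_pos: [0.5232, -0.136, 0.0955]
ee_rot: [3.135, -0.007, 0.034]
contact_force: [6.8, -10.4, -5.3]
finger_gap: 0.0422
grasp_force: 5.3
```

Emit:
play_rows:
  plan:
    - [0,-4,0,0]
    - [0,0,0,0]

```text
clock: 50.5
tool_pos: [0.5239, -0.1334, 0.0956]
ee_rot: [3.133, -0.009, 0.034]
contact_force: [8.2, -14.3, -7.4]
finger_gap: 0.042
grasp_force: 7.4
```

Emit:
play_rows:
  plan:
    - [0,-4,0,0]
    - [0,0,0,0]

```text
clock: 50.7
tool_pos: [0.5241, -0.1328, 0.0955]
ee_rot: [3.128, -0.009, 0.034]
contact_force: [7.7, -26.4, -11.8]
finger_gap: 0.0424
grasp_force: 13.2
```

Emit:
play_rows:
  plan:
    - [0,20,0,0]
    - [0,26,0,0]
    - [0,26,0,0]
    - [0,26,0,0]
    - [0,24,0,0]
    - [0,0,0,0]
    - [0,0,0,0]
    - [0,0,-40,0]
    - [0,0,-50,0]
    - [5.5,-38.5,0,0]
    - [5.5,-38.5,0,0]
    - [5.5,-38.5,0,0]

```text
clock: 51.9
tool_pos: [0.5361, -0.1286, 0.1847]
ee_rot: [-3.141, -0.001, 0.034]
contact_force: [-0.5, 0.3, -0.1]
finger_gap: 0.0416
grasp_force: 0.0
```

Emit:
play_rows:
  plan:
    - [5.5,-38.5,0,0]
    - [5.5,-38.5,0,0]
    - [5.5,-38.5,0,0]
    - [5.5,-38.5,0,0]
    - [5.5,-38.5,0,0]
    - [0,0,0,0]
    - [0,0,0,0]

```text
clock: 52.6
tool_pos: [0.5565, 0.0637, 0.1841]
ee_rot: [3.142, 0.001, 0.037]
contact_force: [-0.1, -0.5, 0.6]
finger_gap: 0.0421
grasp_force: 0.0
```

```bash
python3 - <<'E'
from h import *
s=ctrl.state();print(s['tool_pos'],s['ee_rot'],s['contact_force'])
for n in ("wrist","scene"):
    d=cam(n,n+"13")
    for r in rects(d,.085 if n=="wrist" else .097,amin=12):
        if r[0]<700: print(n,r,fd(np.array(r[:2])/1000))
    if n=="wrist":
        h=cv2.cvtColor(d["pixels"],cv2.COLOR_RGB2HSV); print(h[100:230:6,330].tolist())
E
```

```text
[0.55653725 0.06373873 0.18408779] [3.14157873e+00 5.48526368e-04 3.70995981e-02] [-0.07498277 -0.47993235  0.64593058]
wrist [630.1, -14.6, 43.2, 19.6, 3.3, [338, 117]] [ -5.  108.5]
wrist [625.7, 148.2, 42.7, 18.7, 1.1, [163, 116]] [ -4.  271.4]
wrist [629.2, 39.5, 42.2, 15.6, 2.7, [281, 114]] [ -4.1 162.6]
wrist [629.5, 93.8, 43.2, 15.5, 1.6, [220, 111]] [ -2.  216.9]
[[12, 199, 50], [13, 194, 50], [13, 195, 51], [13, 188, 53], [13, 196, 52], [12, 190, 55], [12, 192, 57], [50, 14, 214], [44, 20, 215], [30, 14, 206], [28, 15, 208], [44, 13, 212], [30, 13, 208], [38, 10, 205], [17, 43, 207], [18, 44, 207], [18, 43, 206], [18, 43, 208], [18, 43, 208], [18, 43, 208], [18, 44, 208], [20, 40, 208]]
scene [642.3, -14.3, 47.8, 12.6, 0.4, [269, 217]] [  7.2 108.4]
scene [639.1, 39.3, 47.8, 12.8, -1.5, [288, 214]] [  5.8 162.1]
scene [638.3, 93.3, 45.0, 13.2, 0.5, [306, 212]] [  6.8 216.1]
scene [638.3, 146.7, 53.0, 13.6, 0.9, [324, 209]] [  8.6 269.5]
scene [490.0, 227.4, 65.6, 34.3, -16.8, [336, 174]] [-136.9  355.1]
scene [443.3, 447.8, 47.8, 25.4, 25.9, [398, 157]] [-176.2  577. ]
```

View pics/wrist13.png

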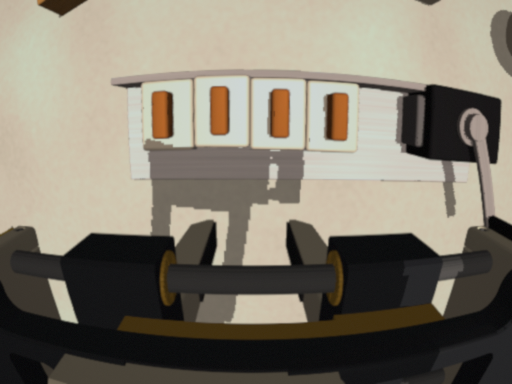

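All four caddies stand in a row at wrist px (163..338,115), about 2–5 mm off flush, and the lever is home. I'll nudge them two at a time.

Emit:
play_rows:
  plan:
    - [0,27,0,0]
    - [0,27,0,0]
    - [0,0,40,0]
    - [0,0,40,0]
    - [0,0,40,0]
    - [0,0,24,0]
    - [0,0,10,0]
    - [10,0,0,0]
    - [10,0,0,0]
    - [2,0,0,0]
    - [0,0,0,0]
  fingers: 0.6

```text
clock: 53.8
tool_pos: [0.5833, 0.0081, 0.0315]
ee_rot: [3.141, -0.003, 0.033]
contact_force: [-0.9, -0.1, -0.1]
finger_gap: 0.0374
grasp_force: 0.0
```

Emit:
play_rows:
  plan:
    - [2,0,0,0]
    - [2,0,0,0]
    - [0,0,0,0]

```text
clock: 54.1
tool_pos: [0.5856, 0.0085, 0.0303]
ee_rot: [3.141, -0.001, 0.033]
contact_force: [-0.8, -0.0, -0.7]
finger_gap: 0.0372
grasp_force: 0.0
```

Emit:
play_rows:
  plan:
    - [2,0,0,0]
    - [0,0,0,0]

```text
clock: 54.3
tool_pos: [0.587, 0.0086, 0.03]
ee_rot: [-3.141, 0.001, 0.033]
contact_force: [-1.7, -0.1, 0.4]
finger_gap: 0.0371
grasp_force: 0.7
```

Emit:
play_rows:
  plan:
    - [2,0,0,0]
    - [0,0,0,0]

```text
clock: 54.5
tool_pos: [0.5888, 0.0086, 0.0299]
ee_rot: [-3.141, 0.001, 0.033]
contact_force: [-3.7, -0.3, 2.5]
finger_gap: 0.0371
grasp_force: 2.0
```

Emit:
play_rows:
  plan:
    - [1.5,0,0,0]
    - [0,0,0,0]

```text
clock: 54.7
tool_pos: [0.5894, 0.0087, 0.0299]
ee_rot: [-3.141, 0.003, 0.033]
contact_force: [-7.3, -0.9, 5.0]
finger_gap: 0.0366
grasp_force: 3.6
```

Emit:
play_rows:
  plan:
    - [1.5,0,0,0]
    - [0,0,0,0]

```text
clock: 54.9
tool_pos: [0.5893, 0.0088, 0.0299]
ee_rot: [-3.141, 0.006, 0.034]
contact_force: [-11.8, -1.7, 8.3]
finger_gap: 0.0371
grasp_force: 6.0
```

Emit:
play_rows:
  plan:
    - [1,0,0,0]
    - [0,0,0,0]

```text
clock: 55.1
tool_pos: [0.5893, 0.0088, 0.0299]
ee_rot: [-3.141, 0.008, 0.034]
contact_force: [-15.4, -1.7, 11.3]
finger_gap: 0.037
grasp_force: 7.6
```

Emit:
play_rows:
  plan:
    - [-6,0,0,0]
    - [-10,0,0,0]
    - [0,-36,0,0]
    - [0,-36,0,0]
    - [0,-36,0,0]
    - [0,0,0,0]
    - [5,0,0,0]
    - [3,0,0,0]
    - [2,0,0,0]
    - [2,0,0,0]
    - [0,0,0,0]

```text
clock: 56.2
tool_pos: [0.5859, 0.1156, 0.0299]
ee_rot: [3.141, 0.0, 0.032]
contact_force: [-1.0, -0.4, -0.3]
finger_gap: 0.037
grasp_force: 0.5
```

Emit:
play_rows:
  plan:
    - [2,0,0,0]
    - [0,0,0,0]

```text
clock: 56.4
tool_pos: [0.5859, 0.1157, 0.0298]
ee_rot: [3.141, 0.004, 0.033]
contact_force: [-6.5, -2.8, 4.9]
finger_gap: 0.0371
grasp_force: 3.4
```

Emit:
play_rows:
  plan:
    - [1.5,0,0,0]
    - [0,0,0,0]

```text
clock: 56.6
tool_pos: [0.5857, 0.1157, 0.0297]
ee_rot: [3.141, 0.007, 0.033]
contact_force: [-11.2, -3.7, 8.1]
finger_gap: 0.0373
grasp_force: 5.6
```

Flush against the fence. I'll back off, rise and check.

Emit:
play_rows:
  plan:
    - [-6,0,0,0]
    - [-20,0,0,0]
    - [0,0,-40,0]
    - [0,0,-50,0]
    - [0,0,-50,0]
    - [-2,27,-14,0]
    - [-1,27,0,0]
    - [0,0,0,0]
    - [0,0,0,0]

```text
clock: 57.5
tool_pos: [0.5623, 0.0614, 0.184]
ee_rot: [-3.141, -0.001, 0.031]
contact_force: [0.6, 0.4, -0.2]
finger_gap: 0.0373
grasp_force: 0.0
```

```bash
python3 - <<'E'
from h import *
s=ctrl.state();print(s['tool_pos'],s['ee_rot'],s['contact_force'])
for n in ("wrist","scene"):
    d=cam(n,n+"14")
    for r in rects(d,.085 if n=="wrist" else .097,amin=12):
        if 600<r[0]<700: print(n,r,fd(np.array(r[:2])/1000))
    if n=="wrist": # front faces vs bed front edge, white lid yaw
        h=cv2.cvtColor(d["pixels"],cv2.COLOR_RGB2HSV)
        W=d
# lever tip (black) at home vs model in the scene picture
c=cam("scene");m=(c["pixels"].max(2)<45).astype(np.uint8)[175:215,170:205];p=np.argwhere(m);print('black lever px',len(p),p.mean(0)[::-1]+[170,175])
c0=np.load("pics/scene0.npy");m=(c0.max(2)<45).astype(np.uint8)[175:215,170:205];p=np.argwhere(m);print('at start',len(p),p.mean(0)[::-1]+[170,175])
E
```

```text
[0.56227184 0.06144006 0.18402378] [-3.14106209e+00 -6.71062373e-04  3.14144833e-02] [ 0.55953248  0.40127564 -0.19049445]
wrist [627.9, 148.1, 43.8, 19.0, 1.9, [160, 120]] [ -1.8 271.2]
wrist [633.5, -14.7, 43.3, 19.1, 1.0, [335, 119]] [ -1.7 108.3]
wrist [631.5, 39.4, 43.1, 15.5, 2.2, [277, 117]] [ -1.8 162.5]
wrist [629.9, 94.5, 43.2, 15.5, 1.4, [217, 118]] [ -1.6 217.6]
scene [644.2, -13.9, 44.8, 11.9, 0.4, [270, 218]] [  9.1 108.8]
scene [644.9, 39.9, 52.2, 13.7, -0.1, [288, 216]] [ 11.6 162.5]
scene [641.7, 93.1, 45.3, 14.2, -2.8, [306, 212]] [ 10.2 215.8]
scene [636.5, 146.7, 42.3, 13.6, 0.9, [324, 209]] [  6.8 269.5]
black lever px 22 [185.72727273 196.04545455]
at start 22 [185.86363636 197.        ]
```

```bash
python3 -c "
from rig import ctrl
print(ctrl.finish_job())"
```

```text
the job is handed in; nothing more can be done
None
```

I loaded all four caddies through the bay and lever and handed the job in. My last measurements show one closed-up row from the rail start, flush and square against the fence, with the lever home. Nothing was knocked over that I saw, and the hand-in returned no verdict.

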